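# Load and lock the pendant curing lamp

## Task

Lay every casting bar that is on the bench flat in the curing lamp's pulled-out tray, side by side with the pendants facing up. Then push the tray fully home, slide the red-knobbed bolt fully home into the keeper on the tray, and after that turn both orange clamp knobs clockwise to their end stops. Do not throw the bolt before the tray is home, and leave the bottle, glass, pink tray and screwdriver where they are.

Things in the scene. Friction and masses are not known exactly. Their poses are not given: they have to be found in the camera images.
- lamp: UV curing lamp fixed on the bench. Origin on the bench, under the tray's centre when home; x points away from the robot at yaw 0 (tray pulls out to -x), y left, z up. Deck x -210 to 130, y +-150, 12 mm high; black hood on side cheeks x -30 to 110, y +-165, z 57 to 95 mm. Bolt lies along y at x = -70, y 150 to 272 mm
- tray_floor (a point): centre of the tray's inner floor, axes as the lamp's, 18 mm above the bench. Inner floor x -65 to 60, y +-137 mm. Side and rear walls 12 mm high; white front panel (10 mm thick, at x = -70) 25 mm high. Pulled fully out, the floor's centre is 110 mm in front of the lamp's origin, clear of the hood and open from above
- tray (a joint): tray slide, m: 0 = fully home under the hood (end stop), grows as the tray is pulled out towards the robot, to 0.110. Friction about 3 N, stays where it is left
- tray_grip (a point): on the blue upright tab (12 mm thick in x, 50 mm wide in y) in the middle of the tray's front panel, on its centre plane, 68 mm above the bench, 20 mm below the tab's top. Pinch the tab from above or push it from the front; when home, 34 mm are free between tab and hood
- bolt (a joint): barrel bolt slide, m: 0 = withdrawn, 0.050 = fully home in the brass keeper on the tray's left front corner (end stop). Grows towards the lamp's -y. Friction about 2 N, stays where it is left
- bolt_grip (a point): on the axis of the bolt's upright red knob (16 mm diameter, from 2 to 46 mm above the rod's axis), 76 mm above the bench, 12 mm below the knob's top; moves with the bolt. The steel saddles of the bolt stand up to 54 mm above the bench
- knob_left (a joint): left clamp knob (lamp's +y side of the hood), rad: 0 = slack, grows clockwise seen from above, 2.2 = tight at its end stop. Friction about 0.06 N m, stays where it is left
- knob_right (a joint): right clamp knob (lamp's -y side of the hood), the same as the left one
- knob_left_grip (a point): on the left knob's axis, 132 mm above the bench. An orange disc (56 mm, top 14 mm above the hood's top) with a grip bar 53 mm long x 14 mm thick, its top 44 mm above the hood (7 mm above this point). The bar lies along the lamp's x when the joint reads 0 and turns with the knob
- knob_right_grip (a point): on the right knob's axis, otherwise the same as for the left knob
- bar1: white plastic casting bar, a solid block 80 long (its x) x 36 wide (its y) x 26 mm tall with three round metal pendant bezels (20 mm) set almost flush in its top, 80 to 170 g. Origin: centre of its underside; z is up out of the face with the pendants. Two or three of the four bars are there; an absent one reads None
- bar2: blue plastic casting bar, a solid block 80 long (its x) x 36 wide (its y) x 26 mm tall with three round metal pendant bezels (20 mm) set almost flush in its top, 80 to 170 g. Origin: centre of its underside; z is up out of the face with the pendants. Two or three of the four bars are there; an absent one reads None
- bar3: green plastic casting bar, a solid block 80 long (its x) x 36 wide (its y) x 26 mm tall with three round metal pendant bezels (20 mm) set almost flush in its top, 80 to 170 g. Origin: centre of its underside; z is up out of the face with the pendants. Two or three of the four bars are there; an absent one reads None
- bar4: yellow plastic casting bar, a solid block 80 long (its x) x 36 wide (its y) x 26 mm tall with three round metal pendant bezels (20 mm) set almost flush in its top, 80 to 170 g. Origin: centre of its underside; z is up out of the face with the pendants. Two or three of the four bars are there; an absent one reads None
- bottle: bystander: pink bottle, 70 mm diameter, 190 mm tall; origin at the centre of its foot
- glass_cup: bystander: glass cup, 72 mm across, 90 mm tall; origin at the centre of its foot
- pink_tray: bystander: open pink tray 100 x 140 x 40 mm; origin at the centre of its underside
- driver: bystander: screwdriver with blue handle, 170 mm long, lying along its x; origin at the centre of its underside
Mind the look-alikes: they are no part of the job. What is shaped like the bar2 but brown is not meant.

How it is judged:
On the way, in this order (a step that is already met when the one before it is completed fails the run):
1. every casting bar present lies flat in the tray, pendants up (x of bar1 in the frame of tray_floor between -0.05 and 0.05 m and y of bar1 in the frame of tray_floor between -0.128 and 0.128 m and z of bar1 in the frame of tray_floor between -0.006 and 0.008 m and angle between each of bar1, bar2, bar3, bar4's own z axis and vertical below 0.15 rad and x of bar2 in the frame of tray_floor between -0.05 and 0.05 m and y of bar2 in the frame of tray_floor between -0.128 and 0.128 m and z of bar2 in the frame of tray_floor between -0.006 and 0.008 m and x of bar3 in the frame of tray_floor between -0.05 and 0.05 m and y of bar3 in the frame of tray_floor between -0.128 and 0.128 m and z of bar3 in the frame of tray_floor between -0.006 and 0.008 m and x of bar4 in the frame of tray_floor between -0.05 and 0.05 m and y of bar4 in the frame of tray_floor between -0.128 and 0.128 m and z of bar4 in the frame of tray_floor between -0.006 and 0.008 m), for 0.2 s.
2. the tray is pushed fully home (value of joint tray below 0.004 m), for 0.2 s.
3. the bolt is fully home in its keeper, with the tray home (value of joint bolt above 0.046 m and value of joint tray below 0.004 m), for 0.2 s.
4. both clamp knobs are turned clockwise to their end stops (value of joint each of knob_left, knob_right above 2.1 rad), for 0.2 s.
At the end, for the whole second after the job is handed in: every bar present lies at rest flat on the tray floor inside its walls, pendants up (tilt under 0.15 rad); the tray is home within 4 mm, the bolt home within 4 mm of its 50 mm stop, and both knobs within 0.1 rad of their 2.2 rad stops (all of step 1 and all of step 3 and all of step 4 and linear speed of each of bar1, bar2, bar3, bar4 below 0.02 m/s); the robot touches nothing.
It fails at once if the bolt is thrown while the tray is not home (value of joint bolt above 0.025 m and value of joint tray above 0.012 m).
It fails at once if the bottle is moved by more than 30 mm (distance of bottle from where it was at the start of the episode above 0.03 m).
It fails at once if the glass cup is moved by more than 30 mm (distance of glass_cup from where it was at the start of the episode above 0.03 m).
It fails at once if the pink tray is moved by more than 30 mm (distance of pink_tray from where it was at the start of the episode above 0.03 m).
It fails at once if the screwdriver is moved by more than 30 mm (distance of driver from where it was at the start of the episode above 0.03 m).
Of bar1, bar2, bar3, bar4 only 2 to 3 are there at a start; the rules pass over those that are not, and their reading is None.
At some moment in a run one of bar1, bar2, bar3, bar4 may be knocked a few centimetres aside while the robot is not near it.
Once in a run the grip may slacken for a moment while it holds something.
It also fails if it takes over 210 s, if anything falls off the work surface, if the arm or the gripper's body presses on something with over 40 N, if the wrist force passes 120 N, or if a joint passes its speed limit or range.

## Robot

A 7-joint arm with a two-finger parallel gripper is mounted at the origin on the work surface. World frame = base frame: x ahead of the robot, y to its left, z up, the work surface at z = 0. Lengths are in m, angles in rad, forces in N, time in s.
With the tool pointing down it reaches from about 0.425 to 0.875 m from the base axis. Payload 4.7 kg.
Tool frame: the origin (TCP) lies on the centre line of the jaws, within the pads' length; the fingertips stand 14 mm ahead of it and the grasp point (between the pads) lies 5 mm behind it; z points along the fingers, y is the line along which they close (so a half turn about z gives the same grasp; the last joint's range is limited). The gripper opens to 87 mm and grips with 3 to 60 N. Pads are 19 mm wide; open, the fingers measure 117 mm over their backs; the gripper's body (75 mm by 190 mm) begins 51 mm behind the grasp point.
Start: joints at [-1.193, 0.321, -0.07, 1.45, 0.023, 1.371, -0.057], TCP at [0.231, 0.607, 0.237] pointing down, gripper open.
Joint ranges: [-2.86, 2.86], [-0.3, 2.09], [-1.38, 1.24], [0.06, 2.45], [-1.56, 4.7], [0.09, 2.05], [-2.69, 2.69]. Speed limits (rad/s): [2.57, 2.57, 3.14, 3.14, 3.14, 3.14, 3.14].

## Interface

Orientations are given as a rotation vector (axis times angle).
In Python, from bench import ctrl gives the robot as it stands.
- The arm moves only by the tool send_rows, never from a script. Its argument "steps" is a list of rows, each an object of numbers: "tx", "ty", "tz": the shift along the tool's x, y, z in units of 60 mm (1.0 is 60 mm); "turn": the turn about the tool's z in units of 8 degrees (1.0 is 8 degrees); "grip": the opening, from 0 (shut) to 1 (fully open). A call has 1 to 12 rows; each row shifts and turns the commanded pose from where the row before left it, along the tool's axes as they then stand; what a row does not reach is not made up. A row lasts 1/8 s, in which the tool goes at most 62.5 mm and 10.7 degrees, less where a joint would pass 70% of its speed; a pose out of reach is approached as far as the arm can. A call is refused whole if a number of a shift passes 1 or a number of a turn 1, either way. A call with a gripper value outside its range is refused whole. The fingers move at their own pace and stop on an object; "newtons" is the grip in N (left out, the last holds). Time passes only in rows, so rows that do not move let the fingers close. It gives the time, the measured TCP pose, the force, the opening and the grip force at its end, in the units of the state.
- ctrl.get_state(): the state, without advancing time (a new reading comes with each control period).
- ctrl.get_image(name): name is "scene" or "top"; returns a dict with "pixels" (480x640x3 uint8, red, green, blue), "K" (3x3 intrinsics, pixels), "cam_to_world" (4x4, takes a point from camera to world coordinates). Camera axes: x right, y down, z forward; pixel columns grow to the right and rows downward; lengths in m; the calibration is good to about 2 mm. A picture is of the moment at which its call begins. There is no depth.
- ctrl.close_job(): hands the job in; it is judged then, once.
The state is a dict: "time": time; "joint_positions": joint angles; "qd": joint speeds; "joint_torque": joint torques, N m; "position": TCP position; "tool_rot": TCP orientation; "ft_force": force on the tool from outside, world axes, zero at the start; "torque": the same for the moment, N m; "grip_width": opening from 0.0 (shut) to 1.0 (fully open); "grip_force": force on a finger pad.
Only numpy, scipy, OpenCV 4.12 (cv2) and the standard library are available. Lean on these libraries where they do the work, as an engineer would, in place of code of your own. Each camera call takes 0.05 s, during which the arm holds its last target. There are 200 camera calls.

## Working session

There is one attempt and no reset: what is moved stays moved. The work goes in short steps, Python scripts to look and compute and a tool call to move; the robot and the scene stay as the last step left them, time stands still between calls to the robot, and variables do not carry over. Pictures are saved under pics/ and viewed, at most 14 in all, crops included, and the job is handed in when it is done.

Besides the shell and the picture viewer there is one more tool, called after "Emit:" as name(argument=value, ...) on one line, values as JSON. send_rows: Moves the arm, as the interface text tells. Its arguments: {"type":"object","properties":{"steps":{"type":"array"},"newtons":{"type":"number"}},"required":["steps"]}

```bash
mkdir -p pics
cat > h.py <<'E'
import numpy as np, cv2
from bench import ctrl
def shot(n,f=None):
    d=ctrl.get_image(n); 
    if f: cv2.imwrite('pics/'+f,cv2.cvtColor(np.array(d['pixels']),cv2.COLOR_RGB2BGR))
    return d
def ray(d,u,v):
    K=np.array(d['K']);T=np.array(d['cam_to_world'])
    r=T[:3,:3]@np.linalg.solve(K,[u,v,1.]); return T[:3,3],r
def onz(d,u,v,z):
    o,r=ray(d,u,v); return o+r*(z-o[2])/r[2]
def tri(d1,p1,d2,p2):
    o1,r1=ray(d1,*p1);o2,r2=ray(d2,*p2)
    s=np.linalg.lstsq(np.c_[r1,-r2],o2-o1,rcond=None)[0]
    a=o1+s[0]*r1;b=o2+s[1]*r2
    return (a+b)/2,np.linalg.norm(a-b)
def proj(d,p):
    K=np.array(d['K']);T=np.array(d['cam_to_world'])
    q=K@(T[:3,:3].T@(np.array(p)-T[:3,3])); return q[:2]/q[2]
E
python3 - <<'E'
from h import *
for n in('scene','top'):
    d=shot(n,n+'0.png');print(n,np.array(d['K']).round(1).tolist(),np.array(d['cam_to_world']).round(3).tolist())
s=ctrl.get_state();print(s)
E
```

```text
scene [[435.9, 0.0, 318.1], [0.0, 435.9, 242.6], [0.0, 0.0, 1.0]] [[0.062, 0.751, -0.657, 1.205], [0.998, -0.055, 0.032, -0.038], [-0.012, -0.658, -0.753, 0.947], [0.0, 0.0, 0.0, 1.0]]
top [[621.7, 0.0, 322.5], [0.0, 621.7, 235.2], [0.0, 0.0, 1.0]] [[0.012, -0.986, 0.165, 0.246], [-1.0, -0.013, -0.004, -0.001], [0.006, -0.165, -0.986, 1.463], [0.0, 0.0, 0.0, 1.0]]
{'time': 0.1, 'joint_positions': array([-1.19291217,  0.3217292 , -0.07008757,  1.45153628,  0.02259216,
        1.37078185, -0.05691702]), 'qd': array([ 0.00114628, -0.00203802,  0.00053693, -0.0007233 ,  0.00091462,
       -0.0004012 ,  0.00034007]), 'joint_torque': array([-4.25312282e-04, -4.92568731e+01, -4.05983124e-01, -3.13400316e+01,
       -6.40881015e-02,  3.94188822e-02,  7.35150070e-05]), 'position': array([0.23115507, 0.6070189 , 0.23559204]), 'tool_rot': array([-5.68227269e-01, -3.08955275e+00,  2.59694981e-03]), 'ft_force': array([0.14929641, 0.26621899, 0.29250573]), 'torque': array([0.01047239, 0.03685981, 0.0045376 ]), 'grip_force': 0.0, 'grip_width': 0.9975135975609374}
```

View pics/scene0.png

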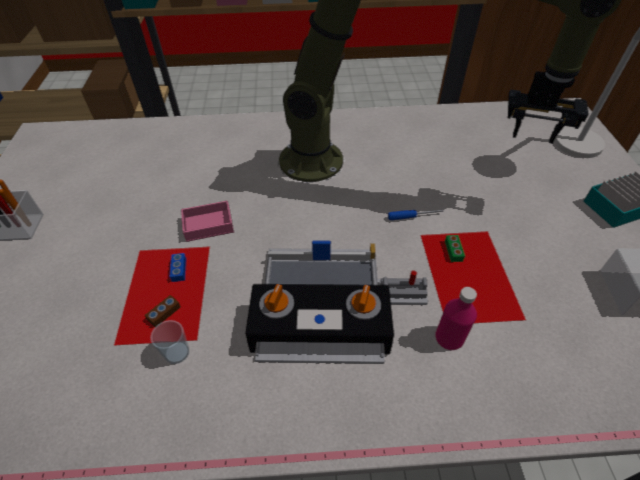

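View pics/top0.png

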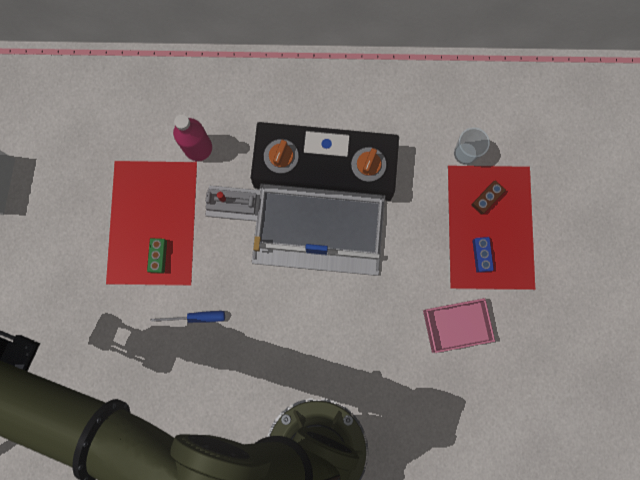

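The pictures show a blue bar (top 484,254) and a green bar (157,255), plus a brown look-alike at (490,197). The tray is out with its blue tab at (316,249), the bolt knob is at (221,197), and the orange knobs are at (281,155) and (369,163).

```bash
cat >> h.py <<'E'
def blobs(d,cond,roi,amin=15):
    h=cv2.cvtColor(np.array(d['pixels']),cv2.COLOR_RGB2HSV).astype(int);H,S,V=h[...,0],h[...,1],h[...,2]
    m=cond(H,S,V).astype(np.uint8); z=np.zeros_like(m);x0,y0,x1,y1=roi;z[y0:y1,x0:x1]=m[y0:y1,x0:x1]
    c,_=cv2.findContours(z,cv2.RETR_EXTERNAL,cv2.CHAIN_APPROX_NONE)
    return sorted([k for k in c if cv2.contourArea(k)>amin],key=cv2.contourArea,reverse=True)
blue=lambda H,S,V:(H>100)&(H<128)&(S>130)&(V>50)
green=lambda H,S,V:(H>50)&(H<85)&(S>110)&(V>40)
orange=lambda H,S,V:(H>4)&(H<18)&(S>150)&(V>120)
redk=lambda H,S,V:((H<6)|(H>174))&(S>150)&(V>60)
E
python3 - <<'E'
from h import *
t=shot('top');s=shot('scene')
def show(n,d,c,roi):
    for k in blobs(d,c,roi)[:2]:
        r=cv2.minAreaRect(k);print(n,cv2.contourArea(k),np.round(r[0],1),np.round(r[1],1),round(r[2],1))
for n,c,rt,rs in [('bblue',blue,(455,225,520,285),(160,245,195,285)),('green',green,(135,230,180,285),(435,225,475,270)),
 ('tab',blue,(290,235,345,265),(300,230,340,268)),('redknob',redk,(208,185,240,212),(400,262,425,290)),
 ('knobL',orange,(255,130,305,185),(340,280,390,325)),('knobR',orange,(345,140,395,190),(255,280,300,325))]:
    show(n+' top',t,c,rt);show(n+' scene',s,c,rs)
img=cv2.cvtColor(np.array(t['pixels']),cv2.COLOR_RGB2BGR)[110:290,195:405]
a=cv2.resize(img,None,fx=3.8,fy=3.3,interpolation=cv2.INTER_CUBIC);cv2.imwrite('pics/c1.png',a)
img=cv2.cvtColor(np.array(s['pixels']),cv2.COLOR_RGB2BGR)[225:375,235:445]
a=cv2.resize(img,None,fx=3.8,fy=3.8,interpolation=cv2.INTER_CUBIC);cv2.imwrite('pics/c2.png',a)
E
```

```text
bblue top 486.0 [482.7 254.2] [33.5 16.2] 82.9
bblue scene 288.5 [177.3 267. ] [14.5 26.6] 3.6
green top 312.0 [155.6 255.1] [14. 33.] 5.2
green scene 156.0 [454.5 246.4] [24.3 12. ] 71.6
tab top 127.5 [315.9 248.4] [20.6  7.6] 8.1
tab scene 282.0 [321. 250.] [18. 16.] 90.0
redknob top 25.0 [220.6 196.2] [8.9 5.4] 63.4
knobL top 149.0 [275.7 150.8] [11.5 24.7] 21.8
knobL scene 94.0 [370.8 302.8] [ 8.2 16.7] 14.0
knobL scene 42.0 [364.4 294. ] [ 4.6 17.2] 14.0
knobR top 187.0 [365.1 159. ] [13.3 25.3] 23.2
knobR scene 95.5 [282.7 302.6] [ 8.  17.4] 26.6
knobR scene 41.5 [275. 293.] [ 4.2 18.7] 24.4
```

View pics/c1.png

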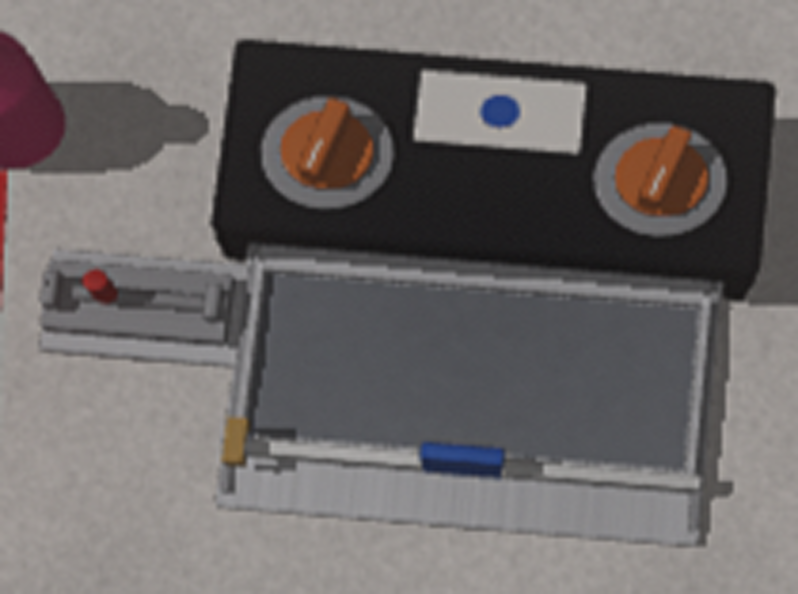

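View pics/c2.png

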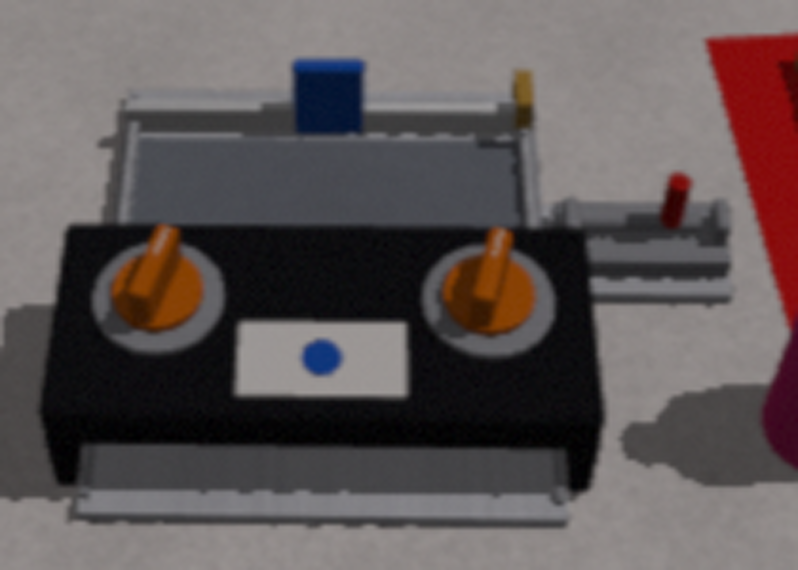

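```bash
cat > m.py <<'E'
from h import *
t=shot('top');s=shot('scene')
T=lambda u,v:(195+u/3.8-.4,110+v/3.3-.4)
S=lambda u,v:(235+u/3.8-.4,225+v/3.8-.4)
P={'hoodFarL':((240,42),(600,418)),'hoodFarR':((773,88),(45,410)),'lab1':((422,70),(408,397)),'lab2':((586,85),(233,396)),'lab3':((578,153),(238,322)),'lab4':((414,139),(408,321)),'dot':((500,111),(321,357)),
'greyL':((327,152),(488,300)),'greyR':((660,179),(158,297)),
'barLnear':((313,178),(501,232)),'barLfar':((338,102),(485,300)),'barRnear':((650,200),(168,230)),'barRfar':((681,128),(142,302)),
'red':((94,278),(679,181)),'tabTopC':((462,449),(329,65)),'keeper':((236,425),(524,75))}
for k,(a,b) in P.items():
    p,e=tri(t,T(*a),s,S(*b));print(k,(p*1000).round(1),round(e*1000,1))
for n,a,z in [('floorTL',(272,275),18),('floorTR',(700,303),18),('floorBR',(690,468),18),('FloorBL',(258,435),18),('panelR',(697,480),43),('panelL',(245,445),43)]:
    print(n,(onz(t,*T(*a),z/1000)*1000).round(1))
for n,c,rt,rs in [('bblue',blue,(455,225,520,285),(160,245,195,285)),('green',green,(135,230,180,285),(435,225,475,270))]:
    ct=blobs(t,c,rt)[0];cs=blobs(s,c,rs)[0]
    bt=cv2.boxPoints(cv2.minAreaRect(ct));print(n)
    for p in bt: print('  z26',(onz(t,*p,.026)*1000).round(1))
    p,e=tri(t,cv2.minAreaRect(ct)[0],s,cv2.minAreaRect(cs)[0]);print(' c',(p*1000).round(1),round(e*1000,1))
    print('z0 scene box',[(onz(s,*q,.026)*1000).round(1)[:2].tolist() for q in cv2.boxPoints(cv2.minAreaRect(cs))])
for n,d,rois in [('t',t,((455,225,520,285),(135,230,180,285))),('s',s,((160,245,195,285),(435,225,475,270)))]:
    for i,(x0,y0,x1,y1) in enumerate(rois):
        im=cv2.cvtColor(np.array(d['pixels'])[y0:y1,x0:x1],cv2.COLOR_RGB2BGR)
        globals()[n+str(i)]=cv2.resize(im,(390,290),interpolation=cv2.INTER_CUBIC)
cv2.imwrite('pics/c3.png',np.vstack([np.hstack([t0,t1]),np.hstack([s0,s1])]))
E
python3 m.py
```

```text
hoodFarL [737.7 145.2  90.5] 0.6
hoodFarR [ 709.3 -177.4   88.7] 1.6
lab1 [717.9  34.9  93.3] 0.6
lab2 [709.1 -65.7  91.2] 1.9
lab3 [659.5 -61.1  92.6] 2.0
lab4 [667.5  39.4  95.2] 1.6
dot [688.4 -13.2  94.6] 0.8
greyL [657.   90.2  96.6] 0.6
greyR [ 640.5 -109.6   96.2] 1.1
barLnear [629.5  97.7 128. ] 3.1
barLfar [680.8  82.4 133.8] 0.2
barRnear [ 615.9 -100.8  130.9] 0.7
barRfar [ 666.2 -117.6  130.8] 2.1
red [568.3 227.4  86.6] 1.3
tabTopC [452.4   6.9  87. ] 0.1
keeper [467.8 140.6  83.1] 0.4
floorTL [588.2 128.1  18. ]
floorTR [ 571.  -140.2   18. ]
floorBR [ 450.9 -133.7   18. ]
FloorBL [471.3 133.6  18. ]
panelR [ 438.9 -135.6   43. ]
panelL [460.2 139.   43. ]
bblue
  z26 [ 483.  -359.1   26. ]
  z26 [ 488.3 -397.1   26. ]
  z26 [ 410.1 -404.2   26. ]
  z26 [ 404.9 -366.5   26. ]
 c [ 448.6 -386.6   10.7] 1.6
z0 scene box [[502.5, -396.7], [410.9, -406.6], [417.3, -366.1], [508.3, -358.2]]
green
  z26 [397.8 399.1  26. ]
  z26 [475.  396.1  26. ]
  z26 [472.1 362.9  26. ]
  z26 [395.  366.1  26. ]
 c [435.6 382.   18. ] 2.3
z0 scene box [[405.5, 359.9], [393.6, 395.8], [477.6, 393.7], [488.5, 359.4]]
```

View pics/c3.png

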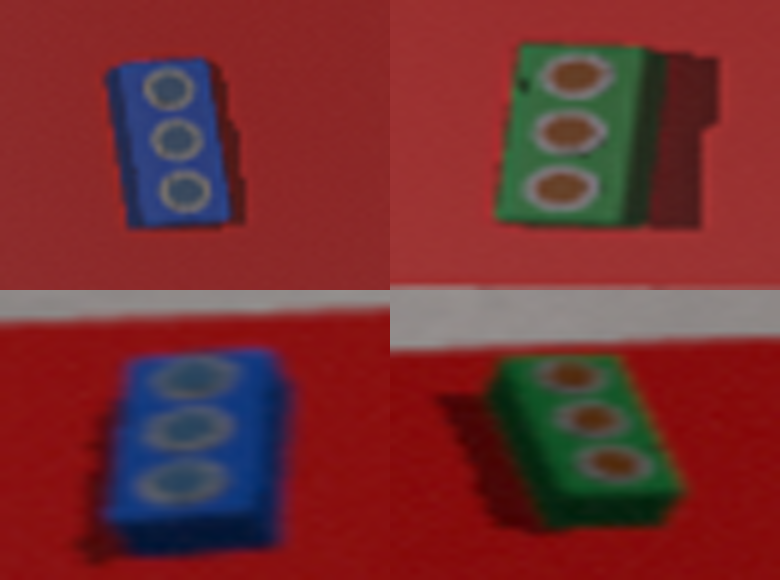

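Both bars lie with pendants up, and all three pendants are clear on each. Next I triangulate the bar axes from the pendant centres.

```bash
cat >> h.py <<'E'
def plan(pos,ang,st=None):
    """tool-frame shift(after turn) to pos with tool y at world angle ang (deg, mod 180)"""
    from scipy.spatial.transform import Rotation as R
    st=st or ctrl.get_state();M=R.from_rotvec(st['tool_rot']).as_matrix()
    a=np.degrees(np.arctan2(M[1,1],M[0,1]));dt=-((ang-a+90)%180-90)
    M2=M@R.from_rotvec([0,0,np.radians(dt)]).as_matrix()
    d=M2.T@(np.array(pos)-st['position'])
    print('pos',(st['position']*1000).round(1),'yang',a.round(1),'q7',st['joint_positions'][6].round(2),'| turn units',round(dt/8,2),'| t units',(d/.06).round(2),'t',round(st['time'],2),'F',st['ft_force'].round(1),'w',round(st['grip_width']*87,1),'gf',st['grip_force'])
E
python3 - <<'E'
from h import *
t=shot('top');s=shot('scene')
C={'blue':([(169,90),(178,139),(186,191)],[(194,378),(190,430),(184,483)],(455,225,6),(160,245,390/35,290/40),0),
'green':([(577-390,77),(570-390,132),(561-390,188)],[(572-390,377),(594-390,420),(613-390,464)],(135,230),(435,225,390/40,290/45),1)}
for n,(a,b,ot,os_,g) in C.items():
    sx,sy=((390/65,290/60),(390/45,290/55))[g]; pts=[]
    b2=b[::-1]
    for p,q in zip(a,b2):
        P,e=tri(t,(ot[0]+p[0]/sx-.4,ot[1]+p[1]/sy-.4),s,(os_[0]+q[0]/os_[2]-.4,os_[1]+(q[1]-290)/os_[3]-.4))
        pts.append(P);print(n,(P*1000).round(1),round(e*1000,1),(onz(t,ot[0]+p[0]/sx-.4,ot[1]+p[1]/sy-.4,.026)*1000).round(1))
    v=pts[0]-pts[2];print(' dir',np.degrees(np.arctan2(v[1],v[0])).round(1))
T=lambda u,v:(195+u/3.8-.4,110+v/3.3-.4)
for n,a,z in [('deckL',(218,506),.012),('deckR',(705,546),.012)]: print(n,(onz(t,*T(*a),z)*1000).round(1))
b=blobs(t,lambda H,S,V:(H>160)&(H<178)&(S>110)&(V>40),(165,105,222,170))[0].reshape(-1,2)
bs=blobs(s,lambda H,S,V:(H>155)&(H<178)&(S>110)&(V>40),(430,280,485,355))[0].reshape(-1,2)
print('bottle top bbox',b.min(0),b.max(0),'scene',bs.min(0),bs.max(0),onz(s,bs[:,0].mean(),bs[:,1].max()-4,0))
plan([.435,.381,.15],90)
E
```

```text
blue [ 472.8 -383.7   22.8] 0.4 [ 472.2 -382.7   26. ]
blue [ 448.6 -385.9   24. ] 0.2 [ 448.3 -385.5   26. ]
blue [ 423.3 -388.4   24.1] 0.3 [ 423.1 -387.8   26. ]
 dir 5.4
green [460.6 381.1  24.2] 0.0 [460.3 380.6  26. ]
green [436.  381.9  24.4] 0.8 [435.7 381.1  26. ]
green [411.1 382.6  24.4] 0.1 [410.9 382.1  26. ]
 dir -1.8
deckL [420.8 157.5  12. ]
deckR [ 396.  -143.3   12. ]
bottle top bbox [173 118] [211 161] scene [436 297] [477 349] [0.72610321 0.30833518 0.        ]
pos [231.3 607.4 236.4] yang 69.2 q7 -0.06 | turn units -2.61 | t units [-3.4  -3.77  1.44] t 0.4 F [-0.2  0.4  0. ] w 87.1 gf 0.0
```

Emit:
send_rows(steps=[{"turn": -0.8,"grip": 0.8},{"turn": -0.8,"grip": 0.8},{"turn": -0.78},{"tx": -0.55,"ty": -0.64,"tz": 0.1},{"tx": -0.55,"ty": -0.64,"tz": 0.1},{"tx": -0.55,"ty": -0.64,"tz": 0.1},{"tx": -0.55,"ty": -0.64,"tz": 0.2},{"tx": -0.55,"ty": -0.64,"tz": 0.2},{"tx": -0.55,"ty": -0.64,"tz": 0.2},{"tx": 0}], newtons=20)

```text
validation failed for argument at $.st...
```

```bash
python3 -c "
from h import *
plan([.436,.3815,.018],88.2)
t=shot('top','t1.png')
for k in blobs(t,green,(135,200,200,285),60)[:1]: r=cv2.minAreaRect(k);print(r)
for k in blobs(t,blue,(455,225,520,285))[:1]: print(cv2.minAreaRect(k))"
```

```text
pos [231.3 607.4 236.4] yang 69.2 q7 -0.06 | turn units -2.38 | t units [-3.53 -3.66  3.64] t 0.4 F [-0.2  0.4  0. ] w 87.1 gf 0.0
((155.5860595703125, 255.0532989501953), (14.033040046691895, 32.95500564575195), 5.194429397583008)
((482.7693176269531, 254.15386962890625), (33.489376068115234, 16.124515533447266), 82.87498474121094)
```

Emit:
send_rows(steps=[{"tx": 0,"ty": 0,"tz": 0,"turn": -0.8,"grip": 0.8},{"tx": 0,"ty": 0,"tz": 0,"turn": -0.8,"grip": 0.8},{"tx": 0,"ty": 0,"tz": 0,"turn": -0.78,"grip": 0.8},{"tx": -0.59,"ty": -0.61,"tz": 0.1,"turn": 0,"grip": 0.8},{"tx": -0.59,"ty": -0.61,"tz": 0.1,"turn": 0,"grip": 0.8},{"tx": -0.59,"ty": -0.61,"tz": 0.1,"turn": 0,"grip": 0.8},{"tx": -0.59,"ty": -0.61,"tz": 0.2,"turn": 0,"grip": 0.8},{"tx": -0.59,"ty": -0.61,"tz": 0.4,"turn": 0,"grip": 0.8},{"tx": -0.58,"ty": -0.61,"tz": 0.4,"turn": 0,"grip": 0.8},{"tx": 0,"ty": 0,"tz": 0,"turn": 0,"grip": 0.8},{"tx": 0,"ty": 0,"tz": 0,"turn": 0,"grip": 0.8}], newtons=20)

```text
time: 1.82
position: [0.4358, 0.3819, 0.1588]
tool_rot: [-0.05, -3.141, -0.001]
ft_force: [0.6, 0.3, 1.2]
grip_width: 0.802
grip_force: 0.0
```

```bash
python3 -c "
from h import *
plan([.436,.3815,.018],88.2)
t=shot('top','t2.png')
for k in blobs(t,green,(100,180,220,300),20)[:3]: r=cv2.minAreaRect(k);print(r)
for k in blobs(t,blue,(445,205,530,295))[:1]: print(cv2.minAreaRect(k))"
```

```text
pos [435.8 381.9 158.8] yang 88.2 q7 0.78 | turn units -0.0 | t units [-0.   -0.01  2.35] t 1.82 F [0.6 0.3 1.2] w 69.7 gf 0.0
((158.5, 267.0), (10.0, 9.0), 90.0)
((482.7693176269531, 254.15386962890625), (33.489376068115234, 16.124515533447266), 82.87498474121094)
```

Emit:
send_rows(steps=[{"tx": 0,"ty": 0,"tz": 0.8,"turn": 0,"grip": 0.8},{"tx": 0,"ty": 0,"tz": 0.8,"turn": 0,"grip": 0.8},{"tx": 0,"ty": 0,"tz": 0.5,"turn": 0,"grip": 0.8},{"tx": 0,"ty": 0,"tz": 0.25,"turn": 0,"grip": 0.8},{"tx": 0,"ty": 0,"tz": 0,"turn": 0,"grip": 0.8},{"tx": 0,"ty": 0,"tz": 0,"turn": 0,"grip": 0},{"tx": 0,"ty": 0,"tz": 0,"turn": 0,"grip": 0},{"tx": 0,"ty": 0,"tz": 0,"turn": 0,"grip": 0},{"tx": 0,"ty": 0,"tz": 0,"turn": 0,"grip": 0},{"tx": 0,"ty": 0,"tz": 0,"turn": 0,"grip": 0}], newtons=25)

```text
time: 3.12
position: [0.4363, 0.3813, 0.0179]
tool_rot: [0.05, 3.141, 0.0]
ft_force: [-0.6, -0.8, 1.6]
grip_width: 0.411
grip_force: 25.0
```

Emit:
send_rows(steps=[{"tx": 0,"ty": 0,"tz": -0.6,"turn": 0,"grip": 0},{"tx": 0,"ty": 0,"tz": -0.9,"turn": 0,"grip": 0},{"tx": 0,"ty": 0,"tz": -0.9,"turn": 0,"grip": 0},{"tx": 0,"ty": 0,"tz": 0,"turn": 0.39,"grip": 0},{"tx": 0,"ty": 0,"tz": 0,"turn": 0,"grip": 0}])

```text
time: 3.75
position: [0.4359, 0.3812, 0.1616]
tool_rot: [-0.134, -3.139, -0.0]
ft_force: [0.7, 0.2, -0.8]
grip_width: 0.407
grip_force: 25.0
```

```bash
python3 -c "
from h import *
plan([.5256,.0598,.080],85.1)"
```

```text
pos [435.9 381.2 161.6] yang 85.1 q7 0.73 | turn units 0.0 | t units [-1.95 -5.21  1.36] t 3.75 F [ 0.7  0.2 -0.8] w 35.4 gf 25.000270907767117
```

Emit:
send_rows(steps=[{"tx": -0.29,"ty": -0.75,"tz": 0,"turn": 0,"grip": 0},{"tx": -0.28,"ty": -0.75,"tz": 0,"turn": 0,"grip": 0},{"tx": -0.28,"ty": -0.75,"tz": 0,"turn": 0,"grip": 0},{"tx": -0.28,"ty": -0.74,"tz": 0,"turn": 0,"grip": 0},{"tx": -0.28,"ty": -0.74,"tz": 0,"turn": 0,"grip": 0},{"tx": -0.27,"ty": -0.74,"tz": 0,"turn": 0,"grip": 0},{"tx": -0.27,"ty": -0.74,"tz": 0,"turn": 0,"grip": 0},{"tx": 0,"ty": 0,"tz": 0,"turn": 0,"grip": 0},{"tx": 0,"ty": 0,"tz": 0,"turn": 0,"grip": 0}])

```text
time: 4.88
position: [0.525, 0.0602, 0.1604]
tool_rot: [-0.134, -3.136, -0.0]
ft_force: [0.0, 1.4, -1.0]
grip_width: 0.412
grip_force: 25.0
```

```bash
python3 -c "
from h import *
plan([.5256,.0598,.080],85.1)
shot('scene','s3.png')"
```

```text
pos [525.   60.2 160.4] yang 85.1 q7 1.36 | turn units 0.0 | t units [-0.01 -0.01  1.34] t 4.88 F [ 0.   1.4 -1. ] w 35.9 gf 25.00017457176
```

View pics/s3.png

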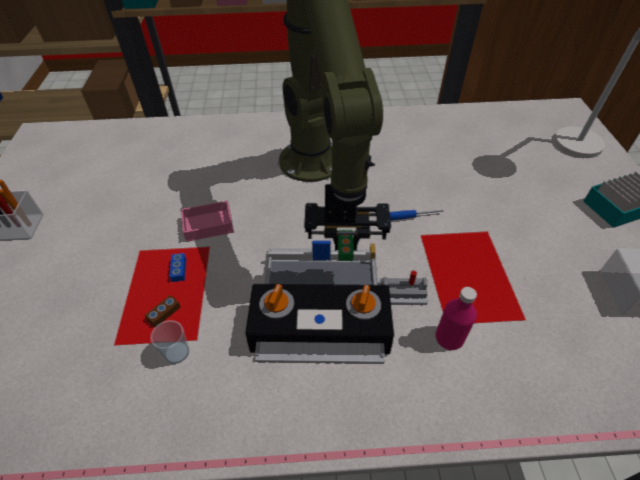

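The bar is held level above the tray (346,245), so I lower it.

Emit:
send_rows(steps=[{"tx": 0,"ty": 0,"tz": 0.7,"turn": 0,"grip": 0},{"tx": 0,"ty": 0,"tz": 0.7,"turn": 0,"grip": 0},{"tx": 0,"ty": 0,"tz": 0.4,"turn": 0,"grip": 0},{"tx": 0,"ty": 0,"tz": 0.2,"turn": 0,"grip": 0},{"tx": 0,"ty": 0,"tz": 0.04,"turn": 0,"grip": 0},{"tx": 0,"ty": 0,"tz": 0,"turn": 0,"grip": 0}])

```text
time: 5.68
position: [0.5266, 0.0604, 0.04]
tool_rot: [0.134, 3.137, 0.001]
ft_force: [1.0, -0.4, -1.1]
grip_width: 0.414
grip_force: 25.0
```

Emit:
send_rows(steps=[{"tx": 0,"ty": 0,"tz": 0.06,"turn": 0,"grip": 0},{"tx": 0,"ty": 0,"tz": 0,"turn": 0,"grip": 0}])

```text
time: 5.92
position: [0.5261, 0.0599, 0.0359]
tool_rot: [0.135, 3.138, 0.001]
ft_force: [-0.3, 0.4, -1.3]
grip_width: 0.411
grip_force: 25.0
```

Emit:
send_rows(steps=[{"tx": 0,"ty": 0,"tz": 0.01,"turn": 0,"grip": 0.5},{"tx": 0,"ty": 0,"tz": 0,"turn": 0,"grip": 0.65},{"tx": 0,"ty": 0,"tz": 0,"turn": 0,"grip": 0.65},{"tx": 0,"ty": 0,"tz": -0.5,"turn": 0,"grip": 0.65},{"tx": 0,"ty": 0,"tz": -0.8,"turn": 0,"grip": 0.7},{"tx": 0,"ty": 0,"tz": -0.8,"turn": 0,"grip": 0.8},{"tx": 0,"ty": 0,"tz": 0,"turn": 0,"grip": 0.8}])

```text
time: 6.8
position: [0.5288, 0.0602, 0.1655]
tool_rot: [0.135, 3.13, 0.004]
ft_force: [0.2, -0.2, -0.3]
grip_width: 0.78
grip_force: 0.0
```

```bash
cat > look.py <<'E'
from h import *
t=shot('top')
for n,c,roi in [('green',green,(100,180,400,300)),('blue',blue,(440,180,540,300)),('tab',blue,(290,215,345,265))]:
    for k in blobs(t,c,roi,60)[:1]:
        r=cv2.minAreaRect(k);z={'green':.044,'blue':.026,'tab':.088}[n]
        b=cv2.boxPoints(r);P=[onz(t,*p,z) for p in b]
        i=np.argmax([np.linalg.norm(P[j]-P[j-1]) for j in range(4)]);v=P[i]-P[i-1];v=v*np.sign(v[0])
        print(n,np.round(r[0],1),(onz(t,*r[0],z)*1000).round(1),'long',np.degrees(np.arctan2(v[1],v[0])).round(1),[round(x,1) for x in r[1]])
E
python3 look.py; python3 -c "
from h import *
plan([.4485,-.386,.15],95.4)"
```

```text
blue [482.7 254.2] [ 446.4 -381.7   26. ] long 5.2 [33.5, 16.2]
pos [527.2  60.1 163. ] yang 85.1 q7 1.36 | turn units -1.29 | t units [ 2.01 -7.28  0.2 ] t 6.85 F [-0.1  0.4  0.1] w 68.5 gf 0.0
```

Emit:
send_rows(steps=[{"tx": 0,"ty": 0,"tz": 0,"turn": -0.65,"grip": 0.8},{"tx": 0,"ty": 0,"tz": 0,"turn": -0.64,"grip": 0.8},{"tx": 0.25,"ty": -0.91,"tz": 0,"turn": 0,"grip": 0.8},{"tx": 0.25,"ty": -0.91,"tz": 0,"turn": 0,"grip": 0.8},{"tx": 0.25,"ty": -0.91,"tz": 0,"turn": 0,"grip": 0.8},{"tx": 0.25,"ty": -0.91,"tz": 0,"turn": 0,"grip": 0.8},{"tx": 0.25,"ty": -0.91,"tz": 0,"turn": 0,"grip": 0.8},{"tx": 0.25,"ty": -0.91,"tz": 0,"turn": 0,"grip": 0.8},{"tx": 0.25,"ty": -0.91,"tz": 0.1,"turn": 0,"grip": 0.8},{"tx": 0.26,"ty": -0.91,"tz": 0.1,"turn": 0,"grip": 0.8},{"tx": 0,"ty": 0,"tz": 0,"turn": 0,"grip": 0.8},{"tx": 0,"ty": 0,"tz": 0,"turn": 0,"grip": 0.8}])

```text
time: 8.35
position: [0.4463, -0.3855, 0.1474]
tool_rot: [0.147, -3.136, -0.003]
ft_force: [0.9, -0.2, -0.2]
grip_width: 0.8
grip_force: 0.0
```

```bash
python3 look.py; python3 -c "
from h import *
plan([.4485,-.386,.018],95.4); shot('scene','s4.png')"
```

```text
green [293.6 217.6] [524.1  60.5  44. ] long -5.0 [14.8, 33.4]
tab [315.9 248.4] [446.    7.4  88. ] long 83.5 [20.6, 7.6]
pos [ 447.1 -384.8  147.8] yang 95.5 q7 2.49 | turn units 0.01 | t units [-0.02 -0.03  2.16] t 8.4 F [-0.5 -0.2 -0.3] w 69.3 gf 0.0
```

View pics/s4.png

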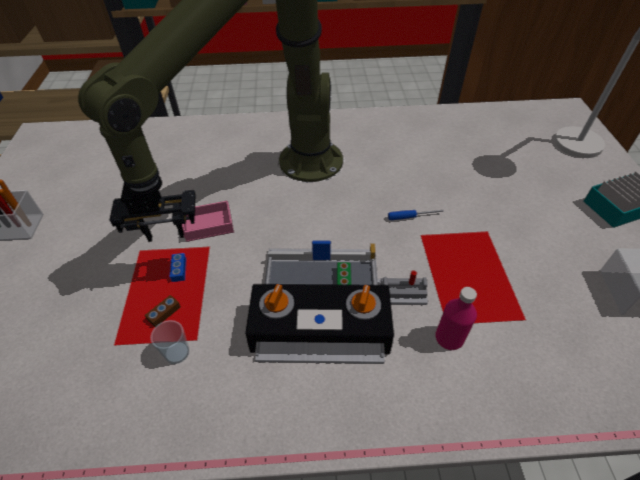

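Green lies flat in the tray at (344,273). Blue is unmoved at (177,267), so I pick it up next.

Emit:
send_rows(steps=[{"tx": -0.02,"ty": -0.02,"tz": 0.7,"turn": 0,"grip": 0.8},{"tx": 0,"ty": 0,"tz": 0.7,"turn": 0,"grip": 0.8},{"tx": 0,"ty": 0,"tz": 0.5,"turn": 0,"grip": 0.8},{"tx": 0,"ty": 0,"tz": 0.25,"turn": 0,"grip": 0.8},{"tx": 0,"ty": 0,"tz": 0,"turn": 0,"grip": 0.8},{"tx": 0,"ty": 0,"tz": 0,"turn": 0,"grip": 0},{"tx": 0,"ty": 0,"tz": 0,"turn": 0,"grip": 0},{"tx": 0,"ty": 0,"tz": 0,"turn": 0,"grip": 0},{"tx": 0,"ty": 0,"tz": 0,"turn": 0,"grip": 0},{"tx": 0,"ty": 0,"tz": 0,"turn": 0,"grip": 0}], newtons=25)

```text
time: 9.7
position: [0.4483, -0.3873, 0.0203]
tool_rot: [-0.148, 3.138, 0.001]
ft_force: [-0.1, 1.0, 3.3]
grip_width: 0.409
grip_force: 25.0
```

Emit:
send_rows(steps=[{"tx": 0,"ty": 0,"tz": -0.6,"turn": 0,"grip": 0},{"tx": 0,"ty": 0,"tz": -0.9,"turn": 0,"grip": 0},{"tx": 0,"ty": 0,"tz": -0.9,"turn": 0,"grip": 0},{"tx": 0,"ty": 0,"tz": 0,"turn": 0.65,"grip": 0},{"tx": 0,"ty": 0,"tz": 0,"turn": 0.65,"grip": 0},{"tx": 0,"ty": 0,"tz": 0,"turn": 0,"grip": 0}])

```text
time: 10.45
position: [0.4479, -0.3873, 0.1636]
tool_rot: [-0.136, -3.138, -0.0]
ft_force: [-0.6, -0.5, -2.4]
grip_width: 0.411
grip_force: 25.0
```

```bash
python3 -c "
from h import *
plan([.5154,-.0598,.160],85.1)"
```

```text
pos [ 447.9 -387.3  163.6] yang 85.0 q7 2.31 | turn units -0.01 | t units [-0.66  5.53  0.06] t 10.45 F [-0.6 -0.5 -2.4] w 35.7 gf 25.00012904405594
```

Emit:
send_rows(steps=[{"tx": -0.1,"ty": 0.79,"tz": 0,"turn": 0,"grip": 0},{"tx": -0.1,"ty": 0.79,"tz": 0,"turn": 0,"grip": 0},{"tx": -0.1,"ty": 0.79,"tz": 0,"turn": 0,"grip": 0},{"tx": -0.09,"ty": 0.79,"tz": 0,"turn": 0,"grip": 0},{"tx": -0.09,"ty": 0.79,"tz": 0,"turn": 0,"grip": 0},{"tx": -0.09,"ty": 0.79,"tz": 0,"turn": 0,"grip": 0},{"tx": -0.09,"ty": 0.79,"tz": 0,"turn": 0,"grip": 0},{"tx": 0,"ty": 0,"tz": 0,"turn": 0,"grip": 0},{"tx": 0,"ty": 0,"tz": 0,"turn": 0,"grip": 0}])

```text
time: 11.58
position: [0.5162, -0.061, 0.1636]
tool_rot: [-0.135, -3.138, 0.001]
ft_force: [-0.0, -0.7, -2.1]
grip_width: 0.413
grip_force: 2.5
```

```bash
python3 -c "
from h import *
plan([.5154,-.0598,.0385],85.1)
s=shot('scene','s5.png')
for k in blobs(s,blue,(200,180,312,300),40)[:2]: print(cv2.minAreaRect(k))
for k in blobs(s,green,(320,180,400,300),40)[:2]: print(cv2.minAreaRect(k))"
```

```text
pos [516.2 -61.  163.6] yang 85.1 q7 1.59 | turn units -0.01 | t units [0.01 0.02 2.09] t 11.57 F [-0.  -0.7 -2.1] w 36.0 gf 2.499453127384186
((294.0, 247.0), (26.0, 14.0), 90.0)
((343.5, 273.5), (21.0, 13.0), 90.0)
```

Emit:
send_rows(steps=[{"tx": 0,"ty": 0,"tz": 0,"turn": 0,"grip": 0},{"tx": 0,"ty": 0,"tz": 0,"turn": 0,"grip": 0},{"tx": 0,"ty": 0,"tz": 0,"turn": 0,"grip": 0},{"tx": 0,"ty": 0,"tz": 0,"turn": 0,"grip": 0}])

```text
time: 12.12
position: [0.5166, -0.0605, 0.164]
tool_rot: [0.138, 3.138, 0.0]
ft_force: [0.7, 0.4, -1.3]
grip_width: 0.411
grip_force: 25.0
```

```bash
python3 -c "
from h import *
plan([.5154,-.0598,.0385],85.1)
s=shot('scene');im=cv2.cvtColor(np.array(s['pixels']),cv2.COLOR_RGB2BGR)[190:300,240:400]
cv2.imwrite('pics/c6.png',cv2.resize(im,None,fx=4.5,fy=4.5,interpolation=cv2.INTER_CUBIC))"
```

```text
pos [516.6 -60.5 164. ] yang 85.0 q7 1.59 | turn units -0.01 | t units [0.02 0.01 2.09] t 12.12 F [ 0.7  0.4 -1.3] w 35.8 gf 24.999665915966034
```

View pics/c6.png

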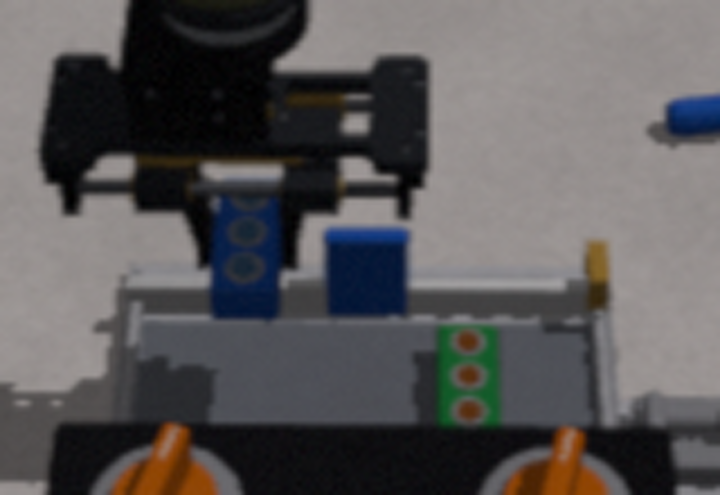

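```bash
python3 -c "
from h import *
s=shot('scene')
for z in (.1437,.1697,.12,.146): print(z,proj(s,(.556,-.064,z)).round(1))
for p in ((.541,-.0625),(.516,-.0605)): print('pend',proj(s,p+(.1697,)).round(1),proj(s,p+(.16,)).round(1))
h=[(254,318),(246,285),(243,268),(246,232)]
print([(round(240+a/4.5,1),round(190+b/4.5,1)) for a,b in h])"
```

```text
0.1437 [294.1 260.4]
0.1697 [293.5 253.4]
0.12 [294.6 266.6]
0.146 [294.  259.8]
pend [293.9 248.4] [294.2 251.1]
pend [294.5 240.4] [294.7 243.1]
[(296.4, 260.7), (294.7, 253.3), (294.0, 249.6), (294.7, 241.6)]
```

No slip during the slackening, since the edges project within 1 px. Lowering.

Emit:
send_rows(steps=[{"tx": 0.02,"ty": 0,"tz": 0.7,"turn": 0,"grip": 0},{"tx": 0,"ty": 0,"tz": 0.7,"turn": 0,"grip": 0},{"tx": 0,"ty": 0,"tz": 0.4,"turn": 0,"grip": 0},{"tx": 0,"ty": 0,"tz": 0.2,"turn": 0,"grip": 0},{"tx": 0,"ty": 0,"tz": 0.09,"turn": 0,"grip": 0},{"tx": 0,"ty": 0,"tz": 0,"turn": 0,"grip": 0},{"tx": 0,"ty": 0,"tz": 0,"turn": 0,"grip": 0}])

```text
time: 13.1
position: [0.5161, -0.0603, 0.0395]
tool_rot: [0.137, 3.137, 0.001]
ft_force: [0.3, -0.3, -1.2]
grip_width: 0.415
grip_force: 25.0
```

Emit:
send_rows(steps=[{"tx": 0,"ty": 0,"tz": 0.02,"turn": 0,"grip": 0},{"tx": 0,"ty": 0,"tz": 0,"turn": 0,"grip": 0},{"tx": 0,"ty": 0,"tz": 0,"turn": 0,"grip": 0.5},{"tx": 0,"ty": 0,"tz": 0,"turn": 0,"grip": 0.65},{"tx": 0,"ty": 0,"tz": 0,"turn": 0,"grip": 0.65},{"tx": 0,"ty": 0,"tz": -0.5,"turn": 0,"grip": 0.65},{"tx": 0,"ty": 0,"tz": -0.9,"turn": 0,"grip": 0.65},{"tx": 0,"ty": 0,"tz": -0.9,"turn": 0,"grip": 0.5},{"tx": 0.5,"ty": 0,"tz": 0,"turn": 0,"grip": 0.5},{"tx": 0,"ty": 0,"tz": 0,"turn": 0,"grip": 0.5}])

```text
time: 14.35
position: [0.4844, -0.0575, 0.1758]
tool_rot: [0.137, 3.138, 0.002]
ft_force: [0.8, 0.1, -0.1]
grip_width: 0.51
grip_force: 0.0
```

```bash
python3 -c "
from h import *
plan([.4524,.0069,.16],-4.9)
s=shot('scene')
for k in blobs(s,blue,(255,220,312,300),40)[:2]: print(cv2.minAreaRect(k), (onz(s,*cv2.minAreaRect(k)[0],.044)*1000).round(1),np.array(cv2.boundingRect(k)))
for k in blobs(s,green,(320,180,400,300),40)[:2]: print(cv2.minAreaRect(k),np.array(cv2.boundingRect(k)))
im=cv2.cvtColor(np.array(s['pixels']),cv2.COLOR_RGB2BGR)[190:300,240:400]
cv2.imwrite('pics/c7.png',cv2.resize(im,None,fx=4.5,fy=4.5,interpolation=cv2.INTER_CUBIC))"
```

```text
pos [484.4 -57.5 175.8] yang 85.0 q7 1.55 | turn units 11.24 | t units [ 1.02 -0.62  0.26] t 14.35 F [ 0.8  0.1 -0.1] w 44.4 gf 0.0
((297.0, 273.0), (22.0, 14.0), 90.0) [517.9 -60.7  44. ] [290 262  15  23]
((343.5, 273.5), (21.0, 13.0), 90.0) [337 263  14  22]
```

View pics/c7.png

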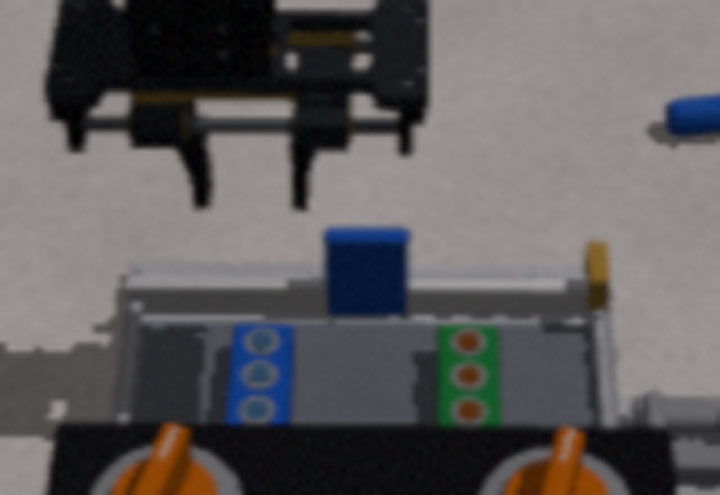

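Both bars lie flat: blue at (262,373) and green at (469,373) in the crop. Next I turn 90° to pinch the tab.

Emit:
send_rows(steps=[{"tx": 0,"ty": 0,"tz": 0,"turn": 1,"grip": 0.5},{"tx": 0,"ty": 0,"tz": 0,"turn": 1,"grip": 0.5},{"tx": 0,"ty": 0,"tz": 0,"turn": 1,"grip": 0.5},{"tx": 0,"ty": 0,"tz": 0,"turn": 1,"grip": 0.5},{"tx": 0,"ty": 0,"tz": 0,"turn": 1,"grip": 0.5},{"tx": 0,"ty": 0,"tz": 0,"turn": 1,"grip": 0.5},{"tx": 0,"ty": 0,"tz": 0,"turn": 1,"grip": 0.5},{"tx": 0,"ty": 0,"tz": 0,"turn": 1,"grip": 0.5},{"tx": 0,"ty": 0,"tz": 0,"turn": 1,"grip": 0.5},{"tx": 0,"ty": 0,"tz": 0,"turn": 1,"grip": 0.5},{"tx": 0,"ty": 0,"tz": 0,"turn": 1,"grip": 0.5},{"tx": 1,"ty": -0.6,"tz": 0,"turn": 0.24,"grip": 0.5}])

```text
time: 15.9
position: [0.4577, -0.0053, 0.1749]
tool_rot: [2.324, 2.111, -0.002]
ft_force: [0.2, 1.7, -0.8]
grip_width: 0.496
grip_force: 0.0
```

```bash
python3 -c "
from h import *
plan([.4524,.0069,.063],-4.9)
t=shot('top')
print(proj(t,(.4524,.0069,.088)))"; python3 look.py
```

```text
pos [457.7  -5.3 174.9] yang -5.5 q7 -0.17 | turn units -0.08 | t units [ 0.2  -0.11  1.86] t 15.9 F [ 0.2  1.7 -0.8] w 43.2 gf 0.0
[316.18931698 245.59140672]
```

Emit:
send_rows(steps=[{"tx": 0.2,"ty": -0.1,"tz": 0.3,"turn": -0.08,"grip": 0.5},{"tx": 0,"ty": 0,"tz": 0.6,"turn": 0,"grip": 0.5},{"tx": 0,"ty": 0,"tz": 0.6,"turn": 0,"grip": 0.5},{"tx": 0,"ty": 0,"tz": 0.35,"turn": 0,"grip": 0.5},{"tx": 0,"ty": 0,"tz": 0,"turn": 0,"grip": 0.5},{"tx": 0,"ty": 0,"tz": 0,"turn": 0,"grip": 0},{"tx": 0,"ty": 0,"tz": 0,"turn": 0,"grip": 0},{"tx": 0,"ty": 0,"tz": 0,"turn": 0,"grip": 0},{"tx": 0,"ty": 0,"tz": 0,"turn": 0,"grip": 0}], newtons=20)

```text
time: 17.12
position: [0.4517, 0.0101, 0.0649]
tool_rot: [2.302, 2.136, 0.002]
ft_force: [-2.1, -0.8, -1.2]
grip_width: 0.138
grip_force: 20.0
```

Emit:
send_rows(steps=[{"tx": 0,"ty": 0.1,"tz": 0,"turn": 0,"grip": 0},{"tx": 0,"ty": 0.2,"tz": 0,"turn": 0,"grip": 0},{"tx": 0,"ty": 0.2,"tz": 0,"turn": 0,"grip": 0},{"tx": 0,"ty": 0.2,"tz": 0,"turn": 0,"grip": 0},{"tx": 0,"ty": 0.2,"tz": 0,"turn": 0,"grip": 0},{"tx": 0,"ty": 0.2,"tz": 0,"turn": 0,"grip": 0},{"tx": 0,"ty": 0.2,"tz": 0,"turn": 0,"grip": 0},{"tx": 0,"ty": 0.12,"tz": 0,"turn": 0,"grip": 0},{"tx": 0,"ty": 0,"tz": 0,"turn": 0,"grip": 0}])

```text
time: 18.25
position: [0.5372, 0.0031, 0.0649]
tool_rot: [2.303, 2.135, 0.001]
ft_force: [1.2, -2.2, 2.5]
grip_width: 0.135
grip_force: 20.0
```

Not at the stop yet, so I advance in small steps.

Emit:
send_rows(steps=[{"tx": 0,"ty": 0.05,"tz": 0,"turn": 0,"grip": 0},{"tx": 0,"ty": 0.05,"tz": 0,"turn": 0,"grip": 0},{"tx": 0,"ty": 0.05,"tz": 0,"turn": 0,"grip": 0},{"tx": 0,"ty": 0,"tz": 0,"turn": 0,"grip": 0}])

```text
time: 18.75
position: [0.5451, 0.0024, 0.0649]
tool_rot: [2.303, 2.136, -0.0]
ft_force: [-1.5, -2.1, 5.7]
grip_width: 0.138
grip_force: 20.0
```

Emit:
send_rows(steps=[{"tx": 0,"ty": 0.06,"tz": 0,"turn": 0,"grip": 0},{"tx": 0,"ty": 0.06,"tz": 0,"turn": 0,"grip": 0},{"tx": 0,"ty": 0,"tz": 0,"turn": 0,"grip": 0}])

```text
time: 19.12
position: [0.5504, 0.002, 0.0648]
tool_rot: [-2.301, -2.134, 0.005]
ft_force: [-7.7, -1.5, 10.4]
grip_width: 0.139
grip_force: 20.0
```

Emit:
send_rows(steps=[{"tx": 0,"ty": 0.05,"tz": -0.02,"turn": 0,"grip": 0},{"tx": 0,"ty": 0.03,"tz": 0,"turn": 0,"grip": 0},{"tx": 0,"ty": 0,"tz": 0,"turn": 0,"grip": 0}])

```text
time: 19.5
position: [0.5505, 0.002, 0.0647]
tool_rot: [-2.295, -2.13, 0.015]
ft_force: [-17.4, -1.2, 14.9]
grip_width: 0.14
grip_force: 20.0
```

```bash
python3 -c "
from h import *
plan([.55,.0069,.063],-4.9)
s=shot('scene');im=cv2.cvtColor(np.array(s['pixels']),cv2.COLOR_RGB2BGR)[220:370,240:450]
cv2.imwrite('pics/c8.png',cv2.resize(im,None,fx=3.8,fy=3.8,interpolation=cv2.INTER_CUBIC))"
```

```text
pos [550.5   2.   64.7] yang -4.3 q7 -0.01 | turn units 0.08 | t units [ 0.08 -0.02  0.03] t 19.5 F [-17.4  -1.2  14.9] w 12.2 gf 19.98001195024699
```

View pics/c8.png

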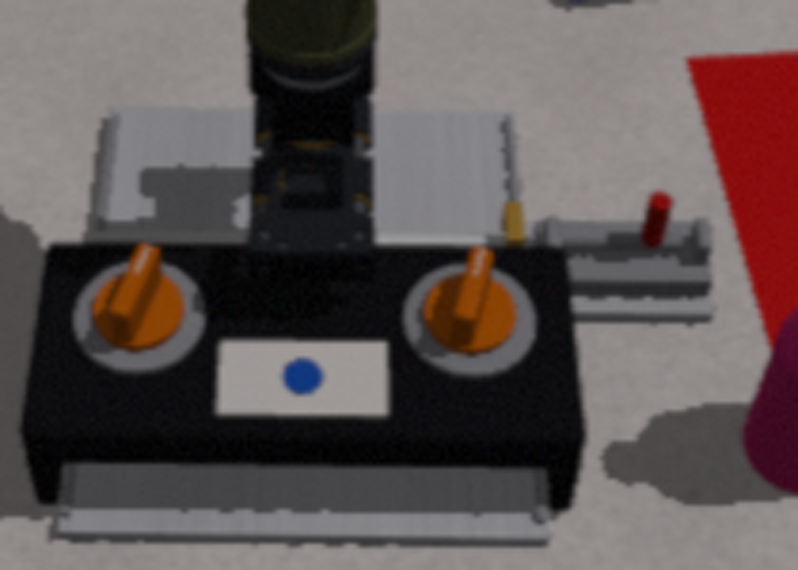

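The tray is at its end stop: 98.8 mm travelled, position unchanged at 17 N. I ease off, release, and go to the bolt.

Emit:
send_rows(steps=[{"tx": 0,"ty": -0.12,"tz": 0.02,"turn": 0,"grip": 0},{"tx": 0,"ty": 0,"tz": 0,"turn": 0,"grip": 0.3},{"tx": 0,"ty": 0,"tz": 0,"turn": 0,"grip": 0.35},{"tx": 0,"ty": 0,"tz": -0.6,"turn": 0,"grip": 0.35},{"tx": 0,"ty": 0,"tz": -0.8,"turn": 0,"grip": 0.35},{"tx": 0,"ty": 0,"tz": -0.8,"turn": 0,"grip": 0},{"tx": 0,"ty": 0,"tz": 0,"turn": 0,"grip": 0},{"tx": 0,"ty": 0,"tz": 0,"turn": 0,"grip": 0}], newtons=20)

```text
time: 20.55
position: [0.5496, 0.0029, 0.1957]
tool_rot: [-2.302, -2.137, 0.001]
ft_force: [0.4, -0.2, -0.5]
grip_width: 0.095
grip_force: 0.0
```

```bash
python3 -c "
from h import *
plan([.571,.2575,.19],-4.9)
t=shot('top');s=shot('scene')
for d,r in((t,(205,185,245,212)),(s,(395,258,430,292))):
  for k in blobs(d,redk,r,8): print(cv2.minAreaRect(k))
for n,d in(('t',t),('s',s)):
  (x0,y0,x1,y1)=(205,180,245,215) if n=='t' else (395,260,430,290)
  cv2.imwrite('pics/r%s.png'%n,cv2.resize(cv2.cvtColor(np.array(d['pixels'])[y0:y1,x0:x1],cv2.COLOR_RGB2BGR),(400,300),interpolation=cv2.INTER_CUBIC))
k=blobs(t,blue,(290,180,345,245))
print([ (cv2.minAreaRect(c)[0],onz(t,*cv2.minAreaRect(c)[0],.088)) for c in k])
"
```

```text
pos [549.6   2.9 195.7] yang -4.3 q7 -0.07 | turn units 0.08 | t units [ 4.26 -0.01  0.1 ] t 20.55 F [ 0.4 -0.2 -0.5] w 8.3 gf 0.0
((220.00001525878906, 195.0), (5.656853675842285, 5.656853675842285), 45.0)
((413.0, 273.0), (4.0, 4.0), 90.0)
[]
```

Emit:
send_rows(steps=[{"tx": 0.85,"ty": 0,"tz": 0,"turn": 0.08,"grip": 0},{"tx": 0.85,"ty": 0,"tz": 0,"turn": 0,"grip": 0},{"tx": 0.85,"ty": 0,"tz": 0,"turn": 0,"grip": 0},{"tx": 0.85,"ty": 0,"tz": 0,"turn": 0,"grip": 0},{"tx": 0.86,"ty": 0,"tz": 0,"turn": 0,"grip": 0},{"tx": 0,"ty": 0,"tz": 0,"turn": 0,"grip": 0},{"tx": 0,"ty": 0,"tz": 0,"turn": 0,"grip": 0}])

```text
time: 21.52
position: [0.5708, 0.2564, 0.1947]
tool_rot: [2.315, 2.124, -0.005]
ft_force: [-0.4, -0.4, 0.0]
grip_width: 0.007
grip_force: 0.0
```

```bash
python3 -c "
from h import *
plan([.571,.2575,.075],-4.9)"
```

```text
pos [570.8 256.4 194.7] yang -4.9 q7 -0.49 | turn units -0.0 | t units [0.02 0.01 2.  ] t 21.52 F [-0.4 -0.4  0. ] w 0.6 gf 0.0
```

Emit:
send_rows(steps=[{"tx": 0.03,"ty": 0,"tz": 0.7,"turn": 0,"grip": 0},{"tx": 0,"ty": 0,"tz": 0.7,"turn": 0,"grip": 0},{"tx": 0,"ty": 0,"tz": 0.4,"turn": 0,"grip": 0},{"tx": 0,"ty": 0,"tz": 0.2,"turn": 0,"grip": 0},{"tx": 0,"ty": 0,"tz": 0,"turn": 0,"grip": 0},{"tx": -0.15,"ty": 0,"tz": 0,"turn": 0,"grip": 0},{"tx": -0.15,"ty": 0,"tz": 0,"turn": 0,"grip": 0},{"tx": -0.15,"ty": 0,"tz": 0,"turn": 0,"grip": 0},{"tx": -0.15,"ty": 0,"tz": 0,"turn": 0,"grip": 0},{"tx": -0.15,"ty": 0,"tz": 0,"turn": 0,"grip": 0},{"tx": 0,"ty": 0,"tz": 0,"turn": 0,"grip": 0}])

```text
time: 22.9
position: [0.5674, 0.2126, 0.0763]
tool_rot: [2.316, 2.122, -0.002]
ft_force: [0.2, 0.2, -0.5]
grip_width: 0.006
grip_force: 0.0
```

Emit:
send_rows(steps=[{"tx": -0.1,"ty": 0,"tz": 0,"turn": 0,"grip": 0},{"tx": -0.1,"ty": 0,"tz": 0,"turn": 0,"grip": 0},{"tx": -0.06,"ty": 0,"tz": 0,"turn": 0,"grip": 0},{"tx": 0,"ty": 0,"tz": 0,"turn": 0,"grip": 0}])

```text
time: 23.4
position: [0.5662, 0.2027, 0.0762]
tool_rot: [-2.31, -2.125, -0.007]
ft_force: [2.0, 8.6, -3.8]
grip_width: -0.0
grip_force: 4.4
```

```bash
python3 -c "
from h import *
s=shot('scene');im=cv2.cvtColor(np.array(s['pixels']),cv2.COLOR_RGB2BGR)[220:340,330:450]
cv2.imwrite('pics/c9.png',cv2.resize(im,None,fx=4.5,fy=4.5,interpolation=cv2.INTER_CUBIC))"
```

```text
(no output)
```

View pics/c9.png

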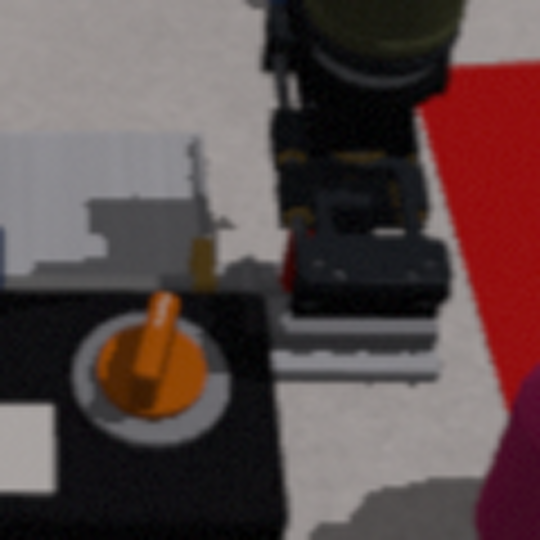

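The red knob is just left of the fingers at (288,270) and is being pushed. I continue to see whether this is the stop.

Emit:
send_rows(steps=[{"tx": -0.06,"ty": 0,"tz": 0,"turn": 0,"grip": 0},{"tx": -0.06,"ty": 0,"tz": 0,"turn": 0,"grip": 0},{"tx": 0,"ty": 0,"tz": 0,"turn": 0,"grip": 0}])

```text
time: 23.82
position: [0.5661, 0.2024, 0.0764]
tool_rot: [-2.303, -2.127, -0.02]
ft_force: [6.4, 19.7, -10.4]
grip_width: 0.004
grip_force: 10.0
```

Emit:
send_rows(steps=[{"tx": 0.4,"ty": 0,"tz": 0,"turn": 0,"grip": 0},{"tx": 0.3,"ty": 0,"tz": -0.3,"turn": 0,"grip": 0},{"tx": 0,"ty": 0,"tz": -0.9,"turn": 0,"grip": 0},{"tx": 0,"ty": 0,"tz": -0.9,"turn": 0,"grip": 0},{"tx": 0.8,"ty": -0.4,"tz": 0,"turn": 0,"grip": 0},{"tx": 0.8,"ty": -0.4,"tz": 0,"turn": 0,"grip": 0},{"tx": 0,"ty": 0,"tz": 0,"turn": 0,"grip": 0}])

```text
time: 24.7
position: [0.5261, 0.3384, 0.2017]
tool_rot: [-2.304, -2.132, 0.002]
ft_force: [-0.1, -0.6, -0.7]
grip_width: 0.004
grip_force: 0.0
```

```bash
python3 -c "
from h import *
t=shot('top');s=shot('scene')
t0=cv2.imread('pics/top0.png');s0=cv2.imread('pics/scene0.png')
B=lambda d:cv2.cvtColor(np.array(d['pixels']),cv2.COLOR_RGB2BGR)
f=lambda im,r:cv2.resize(im[r[1]:r[3],r[0]:r[2]],(390,270),interpolation=cv2.INTER_CUBIC)
rt=(200,175,265,220);rs=(375,260,440,305)
cv2.imwrite('pics/c10.png',np.vstack([np.hstack([f(t0,rt),f(B(t),rt)]),np.hstack([f(s0,rs),f(B(s),rs)])]))
plan([.59,.1,.2],-4.9)"
```

```text
pos [529.4 332.6 201.8] yang -4.9 q7 -0.64 | turn units 0.0 | t units [-3.78  1.34  0.04] t 24.8 F [-0.5 -0.6  0.4] w 0.4 gf 0.0
```

View pics/c10.png

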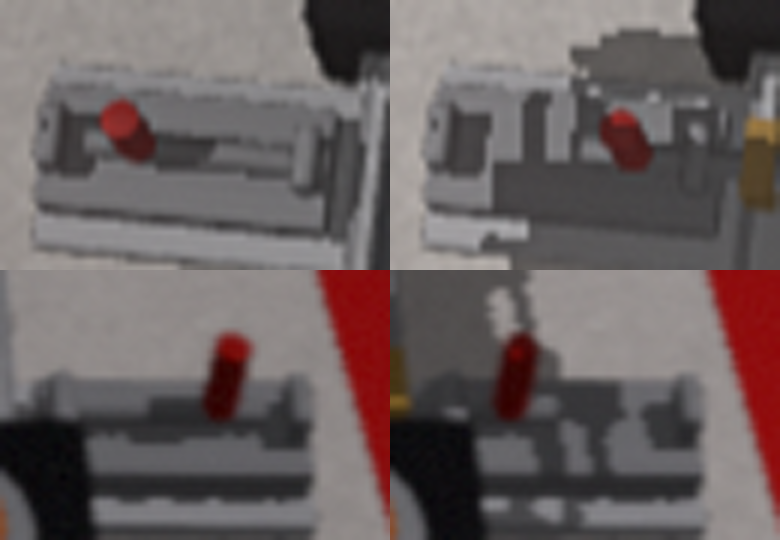

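The bolt stopped hard after about 40 mm by pixel estimate, so it may have started part-way. I'll confirm that later from the other side without the shadow. The right knob can be done meanwhile, because step 4 needs both.

Emit:
send_rows(steps=[{"tx": 0,"ty": 0,"tz": 0,"turn": -0.96,"grip": 0.4},{"tx": 0,"ty": 0,"tz": 0,"turn": -0.96,"grip": 0.4},{"tx": 0,"ty": 0,"tz": 0,"turn": -0.96,"grip": 0.4},{"tx": 0,"ty": 0,"tz": 0,"turn": -0.96,"grip": 0.4},{"tx": 0,"ty": 0,"tz": 0,"turn": -0.96,"grip": 0.4},{"tx": 0,"ty": 0,"tz": 0,"turn": -0.96,"grip": 0.4},{"tx": 0,"ty": 0,"tz": 0,"turn": -0.96,"grip": 0.4},{"tx": 0,"ty": 0,"tz": 0,"turn": -0.96,"grip": 0.4},{"tx": 0,"ty": 0,"tz": 0,"turn": -0.96,"grip": 0.4},{"tx": 0,"ty": 0,"tz": 0,"turn": -0.91,"grip": 0.4},{"tx": 0,"ty": 0,"tz": 0,"turn": 0,"grip": 0.4}])

```text
time: 26.18
position: [0.5307, 0.3307, 0.2021]
tool_rot: [0.513, 3.099, -0.003]
ft_force: [0.6, -0.3, -0.2]
grip_width: 0.403
grip_force: 0.0
```

```bash
python3 -c "
from h import *
plan([.641,-.1095,.2],71.5)"
```

```text
pos [530.7 330.7 202.1] yang 71.2 q7 0.66 | turn units -0.04 | t units [-4.07 -6.37  0.05] t 26.18 F [ 0.6 -0.3 -0.2] w 35.1 gf 0.0
```

Emit:
send_rows(steps=[{"tx": -0.5,"ty": -0.8,"tz": 0,"turn": -0.04,"grip": 0.4},{"tx": -0.51,"ty": -0.8,"tz": 0,"turn": 0,"grip": 0.4},{"tx": -0.51,"ty": -0.8,"tz": 0,"turn": 0,"grip": 0.4},{"tx": -0.51,"ty": -0.8,"tz": 0,"turn": 0,"grip": 0.4},{"tx": -0.51,"ty": -0.8,"tz": 0,"turn": 0,"grip": 0.4},{"tx": -0.51,"ty": -0.79,"tz": 0,"turn": 0,"grip": 0.4},{"tx": -0.51,"ty": -0.79,"tz": 0,"turn": 0,"grip": 0.4},{"tx": -0.51,"ty": -0.79,"tz": 0,"turn": 0,"grip": 0.4},{"tx": 0,"ty": 0,"tz": 0,"turn": 0,"grip": 0.4},{"tx": 0,"ty": 0,"tz": 0,"turn": 0,"grip": 0.4}])

```text
time: 27.42
position: [0.6416, -0.1067, 0.2021]
tool_rot: [-0.502, -3.1, -0.001]
ft_force: [0.9, 0.2, -0.9]
grip_width: 0.402
grip_force: 0.0
```

```bash
cat > red.py <<'E'
from h import *
t=shot('top');s=shot('scene')
def cen(im,r):
    h=cv2.cvtColor(im[r[1]:r[3],r[0]:r[2]],cv2.COLOR_BGR2HSV).astype(int)
    m=(((h[...,0]<8)|(h[...,0]>172))&(h[...,1]>110)).astype(np.uint8)
    n,l,st,c=cv2.connectedComponentsWithStats(m);i=1+np.argmax(st[1:,4]);return c[i]+[r[0],r[1]],st[i]+[r[0],r[1],0,0,0]
B=lambda d:cv2.cvtColor(np.array(d['pixels']),cv2.COLOR_RGB2BGR)
rt=(205,180,262,215);rs=(378,262,424,300)
L=[]
for a,b in((cv2.imread('pics/top0.png'),cv2.imread('pics/scene0.png')),(B(t),B(s))):
    (c,st),(c2,st2)=cen(a,rt),cen(b,rs);p,e=tri(t,c,s,c2);L.append(p);print(c.round(1),st,c2.round(1),st2,(p*1000).round(1),round(e*1000,1))
    print(' plane z68', (onz(t,*c,.068)*1000).round(1),(onz(s,*c2,.068)*1000).round(1))
print('travel',np.linalg.norm((L[1]-L[0])[:2])*1000)
E
python3 red.py; python3 -c "
from h import *
plan([.641,-.1095,.128],71.5)"
```

```text
[220.7 196.2] [217 192   9  10  57] [412.3 277.4] [409 271   8  14  73] [568.  228.   64.5] 0.6
 plane z68 [567.2 227.8  68. ] [570.5 226.7  68. ]
[238.6 197.8] [235 193   8  10  56] [395.5 277.3] [392 271   8  14  70] [564.7 186.5  64.5] 1.2
 plane z68 [564.  186.6  68. ] [567.3 185.   68. ]
travel 41.67151292775279
pos [ 641.8 -104.5  202.2] yang 71.9 q7 1.46 | turn units 0.04 | t units [-0.01 -0.08  1.24] t 27.52 F [0.4 1.2 0.5] w 34.6 gf 0.0
```

Emit:
send_rows(steps=[{"tx": 0,"ty": -0.08,"tz": 0.4,"turn": 0.05,"grip": 0.4},{"tx": 0,"ty": 0,"tz": 0.5,"turn": 0,"grip": 0.4},{"tx": 0,"ty": 0,"tz": 0.34,"turn": 0,"grip": 0.4},{"tx": 0,"ty": 0,"tz": 0,"turn": 0,"grip": 0.4},{"tx": 0,"ty": 0,"tz": 0,"turn": 0,"grip": 0},{"tx": 0,"ty": 0,"tz": 0,"turn": 0,"grip": 0},{"tx": 0,"ty": 0,"tz": 0,"turn": 0,"grip": 0},{"tx": 0,"ty": 0,"tz": 0,"turn": 0,"grip": 0}], newtons=20)

```text
time: 28.52
position: [0.6416, -0.1099, 0.1292]
tool_rot: [0.506, 3.098, 0.002]
ft_force: [1.7, 2.3, 3.6]
grip_width: 0.154
grip_force: 20.0
```

```bash
python3 -c "
from h import *
plan([.641,-.1095,.128],71.5)
t=shot('top');s=shot('scene')
B=lambda d:cv2.cvtColor(np.array(d['pixels']),cv2.COLOR_RGB2BGR)
f=lambda im,r:cv2.resize(im[r[1]:r[3],r[0]:r[2]],(640,280),interpolation=cv2.INTER_CUBIC)
cv2.imwrite('pics/c11.png',np.vstack([f(B(t),(200,180,280,215)),f(B(s),(355,258,435,293))]))"
```

```text
pos [ 641.6 -109.9  129.2] yang 71.4 q7 1.47 | turn units -0.01 | t units [0.01 0.   0.02] t 28.52 F [1.7 2.3 3.6] w 13.4 gf 20.00007705297321
```

View pics/c11.png

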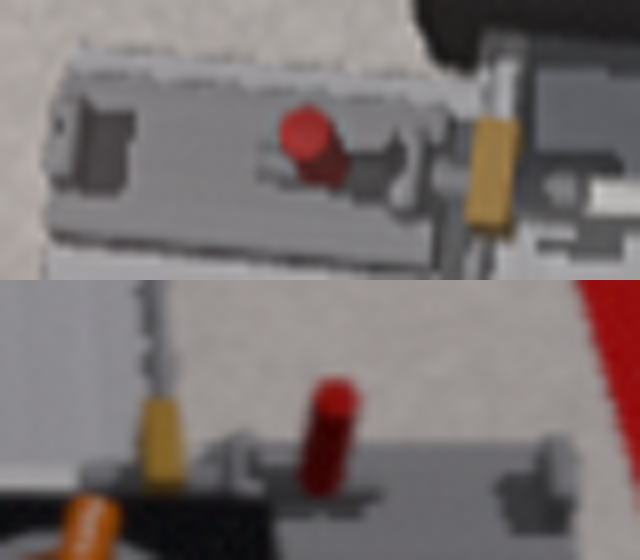

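The rod now passes through the brass keeper, with its tip at about (575,185) and the keeper at (495,175). The hard stop at 20 N is therefore the end stop. Turning the right knob.

Emit:
send_rows(steps=[{"tx": 0,"ty": 0,"tz": 0,"turn": 0.9,"grip": 0},{"tx": 0,"ty": 0,"tz": 0,"turn": 0.9,"grip": 0},{"tx": 0,"ty": 0,"tz": 0,"turn": 0.9,"grip": 0},{"tx": 0,"ty": 0,"tz": 0,"turn": 0.9,"grip": 0},{"tx": 0,"ty": 0,"tz": 0,"turn": 0.9,"grip": 0},{"tx": 0,"ty": 0,"tz": 0,"turn": 0.9,"grip": 0},{"tx": 0,"ty": 0,"tz": 0,"turn": 0.9,"grip": 0},{"tx": 0,"ty": 0,"tz": 0,"turn": 0.9,"grip": 0},{"tx": 0,"ty": 0,"tz": 0,"turn": 0.9,"grip": 0},{"tx": 0,"ty": 0,"tz": 0,"turn": 0.9,"grip": 0},{"tx": 0,"ty": 0,"tz": 0,"turn": 0.9,"grip": 0},{"tx": 0,"ty": 0,"tz": 0,"turn": 0,"grip": 0}])

```text
time: 30.12
position: [0.6415, -0.1099, 0.1292]
tool_rot: [2.367, 2.064, 0.004]
ft_force: [0.8, 2.8, 6.0]
grip_width: 0.161
grip_force: 20.0
```

```bash
cat > st.py <<'E'
from h import *
plan([.641,-.1095,.128],71.5); print(ctrl.get_state()['torque'].round(2))
E
python3 st.py
```

```text
pos [ 641.5 -109.9  129.2] yang -7.8 q7 0.17 | turn units -9.91 | t units [0.01 0.   0.02] t 30.12 F [0.8 2.8 6. ] w 14.0 gf 20.001080548390746
[ 0.46 -0.11 -0.05]
```

Emit:
send_rows(steps=[{"tx": 0,"ty": 0,"tz": 0,"turn": 0.9,"grip": 0},{"tx": 0,"ty": 0,"tz": 0,"turn": 0.9,"grip": 0},{"tx": 0,"ty": 0,"tz": 0,"turn": 0.9,"grip": 0},{"tx": 0,"ty": 0,"tz": 0,"turn": 0.6,"grip": 0},{"tx": 0,"ty": 0,"tz": 0,"turn": 0.5,"grip": 0},{"tx": 0,"ty": 0,"tz": 0,"turn": 0,"grip": 0}])

```text
time: 30.88
position: [0.6415, -0.11, 0.1292]
tool_rot: [2.826, 1.372, 0.004]
ft_force: [0.5, 2.3, 5.9]
grip_width: 0.161
grip_force: 20.0
```

```bash
python3 st.py
```

```text
pos [ 641.5 -110.   129.2] yang -38.2 q7 -0.32 | turn units 8.79 | t units [-0.01 -0.    0.02] t 30.88 F [0.5 2.3 5.9] w 14.0 gf 20.00099430559203
[ 0.55 -0.04 -0.05]
```

Emit:
send_rows(steps=[{"tx": 0,"ty": 0,"tz": 0,"turn": 0.3,"grip": 0},{"tx": 0,"ty": 0,"tz": 0,"turn": 0.3,"grip": 0},{"tx": 0,"ty": 0,"tz": 0,"turn": 0,"grip": 0}])

```text
time: 31.25
position: [0.6413, -0.1101, 0.1292]
tool_rot: [2.88, 1.255, 0.003]
ft_force: [0.4, 2.7, 5.4]
grip_width: 0.165
grip_force: 20.0
```

```bash
python3 st.py
```

```text
pos [ 641.3 -110.1  129.2] yang -42.9 q7 -0.4 | turn units 8.2 | t units [-0.01 -0.01  0.02] t 31.25 F [0.4 2.7 5.4] w 14.4 gf 20.001009413972497
[0.44 0.04 0.41]
```

Emit:
send_rows(steps=[{"tx": 0,"ty": 0,"tz": 0,"turn": 0.3,"grip": 0},{"tx": 0,"ty": 0,"tz": 0,"turn": 0.2,"grip": 0},{"tx": 0,"ty": 0,"tz": 0,"turn": 0,"grip": 0}])

```text
time: 31.62
position: [0.6411, -0.1104, 0.1291]
tool_rot: [2.922, 1.154, 0.002]
ft_force: [0.7, 3.1, 6.1]
grip_width: 0.175
grip_force: 21.3
```

```bash
python3 st.py
```

```text
pos [ 641.1 -110.4  129.1] yang -46.9 q7 -0.46 | turn units 7.7 | t units [-0.01 -0.01  0.02] t 31.62 F [0.7 3.1 6.1] w 15.2 gf 21.30344929304556
[0.41 0.11 0.53]
```

The stop is confirmed by 0.53 N m. I open, lift and go to the left knob.

Emit:
send_rows(steps=[{"tx": 0,"ty": 0,"tz": 0,"turn": 0,"grip": 0.4},{"tx": 0,"ty": 0,"tz": 0,"turn": 0,"grip": 0.4},{"tx": 0,"ty": 0,"tz": -0.6,"turn": 0,"grip": 0.4},{"tx": 0,"ty": 0,"tz": -0.7,"turn": 0,"grip": 0.4},{"tx": 0,"ty": 0,"tz": 0,"turn": -1,"grip": 0.4},{"tx": 0,"ty": 0,"tz": 0,"turn": -1,"grip": 0.4},{"tx": 0,"ty": 0,"tz": 0,"turn": -1,"grip": 0.4},{"tx": 0,"ty": 0,"tz": 0,"turn": -1,"grip": 0.4},{"tx": 0,"ty": 0,"tz": 0,"turn": -1,"grip": 0.4},{"tx": 0,"ty": 0,"tz": 0,"turn": -1,"grip": 0.4},{"tx": 0,"ty": 0,"tz": 0,"turn": -1,"grip": 0.4},{"tx": 0,"ty": 0,"tz": 0,"turn": -1,"grip": 0.4}])

```text
time: 33.12
position: [0.6398, -0.1115, 0.2052]
tool_rot: [-1.864, -2.528, 0.002]
ft_force: [-0.2, -0.5, -0.9]
grip_width: 0.4
grip_force: 0.0
```

Emit:
send_rows(steps=[{"tx": 0,"ty": 0,"tz": 0,"turn": -1,"grip": 0.4},{"tx": 0,"ty": 0,"tz": 0,"turn": -1,"grip": 0.4},{"tx": 0,"ty": 0,"tz": 0,"turn": -1,"grip": 0.4},{"tx": 0,"ty": 0,"tz": 0,"turn": -1,"grip": 0.4},{"tx": 0,"ty": 0,"tz": 0,"turn": -1,"grip": 0.4},{"tx": 0,"ty": 0,"tz": 0,"turn": -1,"grip": 0.4},{"tx": 0,"ty": 0,"tz": 0,"turn": -1,"grip": 0.4},{"tx": 0,"ty": 0,"tz": 0,"turn": 0,"grip": 0.4}])

```text
time: 34.12
position: [0.6399, -0.1114, 0.2054]
tool_rot: [-0.468, -3.105, 0.001]
ft_force: [0.0, -0.4, 0.2]
grip_width: 0.401
grip_force: 0.0
```

```bash
python3 -c "
from h import *
plan([.656,.0901,.2],73.4)"; python3 red.py
```

```text
pos [ 639.9 -111.4  205.4] yang 72.9 q7 1.5 | turn units -0.07 | t units [0.7  3.3  0.09] t 34.12 F [ 0.  -0.4  0.2] w 34.9 gf 0.0
[220.7 196.2] [217 192   9  10  57] [412.3 277.4] [409 271   8  14  73] [568.  228.   64.5] 0.6
 plane z68 [567.2 227.8  68. ] [570.5 226.7  68. ]
[238.6 197.8] [235 193   8  10  56] [395.6 277.4] [392 271   8  14  71] [564.8 186.5  64.5] 1.1
 plane z68 [564.  186.6  68. ] [567.3 185.1  68. ]
travel 41.624531138396954
```

Emit:
send_rows(steps=[{"tx": 0.18,"ty": 0.83,"tz": 0,"turn": -0.07,"grip": 0.4},{"tx": 0.18,"ty": 0.83,"tz": 0,"turn": 0,"grip": 0.4},{"tx": 0.17,"ty": 0.82,"tz": 0,"turn": 0,"grip": 0.4},{"tx": 0.17,"ty": 0.82,"tz": 0,"turn": 0,"grip": 0.4},{"tx": 0,"ty": 0,"tz": 0,"turn": 0,"grip": 0.4},{"tx": 0,"ty": 0,"tz": 0,"turn": 0,"grip": 0.4},{"tx": 0,"ty": 0,"tz": 0,"turn": 0,"grip": 0.4}])

```text
time: 35.1
position: [0.6568, 0.0885, 0.206]
tool_rot: [0.455, 3.108, -0.002]
ft_force: [-0.2, 0.1, 1.2]
grip_width: 0.396
grip_force: 0.0
```

```bash
python3 -c "
from h import *
plan([.656,.0901,.129],73.4)"
```

```text
pos [656.8  88.5 206. ] yang 73.4 q7 1.18 | turn units -0.01 | t units [0.02 0.02 1.28] t 35.1 F [-0.2  0.1  1.2] w 34.5 gf 0.0
```

Emit:
send_rows(steps=[{"tx": 0.02,"ty": 0.02,"tz": 0.4,"turn": 0,"grip": 0.4},{"tx": 0,"ty": 0,"tz": 0.5,"turn": 0,"grip": 0.4},{"tx": 0,"ty": 0,"tz": 0.38,"turn": 0,"grip": 0.4},{"tx": 0,"ty": 0,"tz": 0,"turn": 0,"grip": 0.4},{"tx": 0,"ty": 0,"tz": 0,"turn": 0,"grip": 0},{"tx": 0,"ty": 0,"tz": 0,"turn": 0,"grip": 0},{"tx": 0,"ty": 0,"tz": 0,"turn": 0,"grip": 0},{"tx": 0,"ty": 0,"tz": 0,"turn": 0,"grip": 0}])

```text
time: 36.1
position: [0.6564, 0.0901, 0.1306]
tool_rot: [0.451, 3.107, -0.003]
ft_force: [-1.8, -5.1, 5.8]
grip_width: 0.16
grip_force: 20.0
```

Emit:
send_rows(steps=[{"tx": 0,"ty": 0,"tz": 0,"turn": 0.9,"grip": 0},{"tx": 0,"ty": 0,"tz": 0,"turn": 0.9,"grip": 0},{"tx": 0,"ty": 0,"tz": 0,"turn": 0.9,"grip": 0},{"tx": 0,"ty": 0,"tz": 0,"turn": 0.9,"grip": 0},{"tx": 0,"ty": 0,"tz": 0,"turn": 0.9,"grip": 0},{"tx": 0,"ty": 0,"tz": 0,"turn": 0.9,"grip": 0},{"tx": 0,"ty": 0,"tz": 0,"turn": 0.9,"grip": 0},{"tx": 0,"ty": 0,"tz": 0,"turn": 0.9,"grip": 0},{"tx": 0,"ty": 0,"tz": 0,"turn": 0.9,"grip": 0},{"tx": 0,"ty": 0,"tz": 0,"turn": 0.9,"grip": 0},{"tx": 0,"ty": 0,"tz": 0,"turn": 0.9,"grip": 0},{"tx": 0,"ty": 0,"tz": 0,"turn": 0,"grip": 0}])

```text
time: 37.6
position: [0.658, 0.0913, 0.1306]
tool_rot: [2.325, 2.107, 0.005]
ft_force: [4.1, -4.1, 4.0]
grip_width: 0.157
grip_force: 20.0
```

```bash
python3 st.py
```

```text
pos [658.   91.3 130.6] yang -5.6 q7 -0.11 | turn units -9.64 | t units [-0.79 -3.26  0.05] t 37.6 F [ 4.1 -4.1  4. ] w 13.6 gf 20.001046755351126
[-1.08 -0.69 -0.03]
```

Emit:
send_rows(steps=[{"tx": 0,"ty": 0,"tz": 0,"turn": 0.9,"grip": 0},{"tx": 0,"ty": 0,"tz": 0,"turn": 0.9,"grip": 0},{"tx": 0,"ty": 0,"tz": 0,"turn": 0.9,"grip": 0},{"tx": 0,"ty": 0,"tz": 0,"turn": 0.9,"grip": 0},{"tx": 0,"ty": 0,"tz": 0,"turn": 0.5,"grip": 0},{"tx": 0,"ty": 0,"tz": 0,"turn": 0.5,"grip": 0},{"tx": 0,"ty": 0,"tz": 0,"turn": 0,"grip": 0}])

```text
time: 38.48
position: [0.6589, 0.091, 0.1306]
tool_rot: [2.869, 1.268, 0.009]
ft_force: [6.7, -4.2, 1.1]
grip_width: 0.161
grip_force: 20.0
```

```bash
python3 st.py
```

```text
pos [658.9  91.  130.6] yang -42.3 q7 -0.71 | turn units 8.27 | t units [0.78 3.26 0.05] t 38.48 F [ 6.7 -4.2  1.1] w 14.0 gf 20.00074763316661
[-1.1  -1.25  0.39]
```

Emit:
send_rows(steps=[{"tx": 0,"ty": 0,"tz": 0,"turn": 0.3,"grip": 0},{"tx": 0,"ty": 0,"tz": 0,"turn": 0.2,"grip": 0},{"tx": 0,"ty": 0,"tz": 0,"turn": 0,"grip": 0}])

```text
time: 38.85
position: [0.6591, 0.0913, 0.1306]
tool_rot: [2.912, 1.169, 0.011]
ft_force: [7.5, -4.3, 2.0]
grip_width: 0.178
grip_force: 20.7
```

```bash
python3 st.py
```

```text
pos [659.1  91.3 130.6] yang -46.3 q7 -0.77 | turn units 7.78 | t units [0.77 3.27 0.05] t 38.85 F [ 7.5 -4.3  2. ] w 15.5 gf 20.675588880112628
[-1.04 -1.43  0.41]
```

The left stop is reached with the same signature as the right. I release, lift, move aside and take a last look.

Emit:
send_rows(steps=[{"tx": 0,"ty": 0,"tz": 0,"turn": 0,"grip": 0.4},{"tx": 0,"ty": 0,"tz": 0,"turn": 0,"grip": 0.4},{"tx": 0,"ty": 0,"tz": 0,"turn": 0,"grip": 0.4},{"tx": 0,"ty": 0,"tz": -0.6,"turn": 0,"grip": 0.4},{"tx": 0,"ty": 0,"tz": -0.8,"turn": 0,"grip": 0.4},{"tx": 0,"ty": 0,"tz": -0.4,"turn": 0,"grip": 0.4},{"tx": -0.6,"ty": -0.6,"tz": 0,"turn": 0,"grip": 0.4},{"tx": -0.6,"ty": -0.6,"tz": 0,"turn": 0,"grip": 0.4},{"tx": -0.6,"ty": -0.6,"tz": 0,"turn": 0,"grip": 0.4},{"tx": 0,"ty": 0,"tz": 0,"turn": 0,"grip": 0.4},{"tx": 0,"ty": 0,"tz": 0,"turn": 0,"grip": 0.4}])

```text
time: 40.22
position: [0.5035, 0.0968, 0.2375]
tool_rot: [-2.916, -1.167, -0.002]
ft_force: [0.0, 0.2, -0.7]
grip_width: 0.399
grip_force: 0.0
```

```bash
python3 st.py; python3 red.py|tail -1; python3 -c "
from h import *
s=shot('scene','final.png')"
```

```text
pos [503.5  96.8 237.5] yang -46.4 q7 -1.04 | turn units 7.77 | t units [3.26 2.54 1.82] t 40.23 F [ 0.   0.2 -0.7] w 34.7 gf 0.0
[-0.12  0.14 -0.02]
 plane z68 [567.2 227.8  68. ] [570.5 226.7  68. ]Traceback (most recent call last):
  File "red.py", line 11, in <module>
    (c,st),(c2,st2)=cen(a,rt),cen(b,rs);p,e=tri(t,c,s,c2);L.append(p);print(c.round(1),st,c2.round(1),st2,(p*1000).round(1),round(e*1000,1))
                    ~~~^^^^^^
  File "red.py", line 6, in cen
    n,l,st,c=cv2.connectedComponentsWithStats(m);i=1+np.argmax(st[1:,4]);return c[i]+[r[0],r[1]],st[i]+[r[0],r[1],0,0,0]
                                                     ~~~~~~~~~^^^^^^^^^^
    return _wrapfunc(a, 'argmax', axis=axis, out=out, **kwds)
    return bound(*args, **kwds)
ValueError: attempt to get argmax of an empty sequence
```

View pics/final.png

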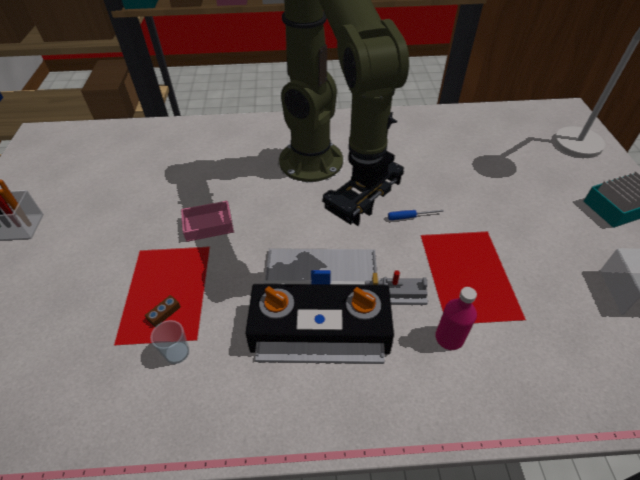

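The tray tab is home at (320,277), the bolt knob is in at (396,276), and both orange knobs are turned, at (275,300) and (364,300). The bystanders look unmoved, so I hand it in.

```bash
python3 -c "
from bench import ctrl
print(ctrl.close_job())"
```

```text
the job is handed in; nothing more can be done
None
```

I handed the job in with the blue and green bars flat in the tray, tray home, bolt thrown through its keeper and both knobs tight, but no verdict came back; the bolt hit a hard stop after about 42 mm of measured travel, which I took as its 50 mm end stop from a part-thrown start.

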